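# Pack the resin specimens into their latched case with tongs

## Robot

A 6-joint arm with a two-finger parallel gripper is mounted at the origin on the work surface. World frame = base frame: x ahead of the robot, y to its left, z up, the work surface at z = 0. Lengths are in mm, angles in rad, forces in N, time in s.
With the tool pointing down it reaches from about 400 to 925 mm from the base axis. Payload 12.5 kg.
Tool frame: the origin (TCP) lies midway between the tips of the shut fingers; the grasp point (between the pads) lies ctrl.grip_depth behind it (ctrl.grip_depth is the distance from the TCP to the grasp point, in mm); z points along the fingers, y is the direction in which the jaws open and shut (so a half turn about z gives the same grasp; the last joint's range is limited). The gripper opens to 95 mm and grips with 3 to 60 N. Pads are 20 mm wide; open, the fingers measure 119 mm over their backs; the gripper's body (75 mm by 180 mm) begins 59 mm behind the grasp point.
Start: joints at [-1.304, 0.491, 1.559, -0, 1.092, -0.106], TCP at [227.664, -582.079, 214.661] pointing down, gripper open.
Joint ranges: [-3.1, 3.1], [-0.84, 2.19], [0.05, 2.79], [-1.13, 4.28], [0.06, 2.93], [-2.69, 2.69]. Speed limits (rad/s): [2.22, 2.22, 2.79, 3.14, 3.14, 3.14].

## Interface

Orientations are given as a unit quaternion [x, y, z, w].
In Python, from bench import ctrl gives the robot as it stands.
- The arm moves only by the shell command python3 -m jog 'ROWS' [FORCE]. ROWS is JSON, a list of rows, each an object of numbers: "dx", "dy", "dz": the shift along the tool's x, y, z in cm; "rx", "ry", "rz": the turn, a rotation vector about the tool's x, y, z in degrees; "hand": the gripper's target within -1 to 1 (fully open at 1, half-way at 0, shut at -1). In form: [{"dx": .., "dy": .., "dz": .., "rx": .., "ry": .., "rz": .., "hand": ..}, ...]. A call has 1 to 10 rows; each row shifts and turns the commanded pose from where the row before left it, along the tool's axes as they then stand; what a row does not reach is not made up. A row lasts 1/8 s, in which the tool goes at most 62.5 mm and 10.7 degrees, less where a joint would pass 70% of its speed; a pose out of reach is approached as far as the arm can. A call with a gripper value outside its range is refused whole. The fingers move at their own pace and stop on an object; FORCE is the grip in N (left out, the last holds). Time passes only in rows, so rows that do not move let the fingers close. It gives the time, the measured TCP pose, the force and the opening at its end, in the units of the state.
- ctrl.read_state(): the state, without advancing time (a new reading comes with each control period).
- ctrl.get_image(name): name is "scene" or "side" or "wrist"; returns a dict with "color" (400x640x3 uint8, red, green, blue), "fx", "fy", "cx", "cy" (pixels), "k1" (the pictures are not rectified: a ray, as slopes to the right and down, at radius r is drawn at 1 + k1 r^2 times it, then the intrinsics apply), "rvec" (rotation vector, rad) and "tvec" (3), from world to camera coordinates, as OpenCV has them; the wrist camera has in their place "mount" (4x4, takes a point from camera to tool coordinates, whose origin is the TCP and whose axes are the flange's). Camera axes: x right, y down, z forward; pixel columns grow to the right and rows downward; lengths in mm; the calibration is good to about 2 mm. A picture is of the moment at which its call begins: read the wrist's pose just before it. There is no depth.
- ctrl.finish_job(): hands the job in, once; it reports no verdict.
Trained networks look in a picture, given as the dict that the camera call returned (one of the last four; its "shot" number tells which), for a name from the list of things; names that differ only in an ending like _2 or _b are one class to them, and where a whole thing is asked for, a point or a joint stands for the part that bears it (a point fixed in the world has none). Each returns a list of dicts, best first, with "conf" (0 to 1); they miss things now and then, are a little off and sometimes report something else, mostly with a low value. They report only what shows in the picture. A call takes as long as a camera call. They do not tell look-alikes from the thing itself.
- ctrl.boxes_of(picture, query): "pixel" ([row, column] in pixels, amid what is visible of it).
- ctrl.landmark_of(picture, query): "pixel" ([row, column] in pixels: a listed point, or the origin of a listed thing).
The state is a dict: "t": time; "q": joint angles; "dq": joint speeds; "effort": joint torques, N m; "tool_pos": TCP position; "eef_rot": TCP orientation; "contact_force": force on the tool from outside, world axes, zero at the start; "moment": the same for the moment, N m; "opening": finger opening in mm.
Only numpy, scipy, OpenCV 4.12 (cv2) and the standard library are available. Lean on these libraries where they do the work, as an engineer would, in place of code of your own. Each camera call takes 0.05 s, during which the arm holds its last target.

## Task

Swing the latch of the grey specimen case fully free and open its lid all the way up so that it stays open. Then take the tongs from their stand and with them move every amber resin block from the bench paper onto the floor of the case, never touching a block with the robot's own fingers and leaving the vials, dish and wash bottle undisturbed. Finally hang the tongs back upright in their stand, shut the lid fully, and swing the latch back home over it.

Things in the scene. Friction and masses are not known exactly. Their poses are not given: they have to be found in the camera images.
- case: Fixed grey plastic specimen case, 110 (x) by 160 (y) by 45 mm high without the lid, walls 5 mm, one open space inside 100 by 150 mm, floor 5 mm thick. Origin: centre of its underside; z up; its front face (latch and lid tab) looks along its -x, the lid's hinge runs along its y on the top of the far (+x) wall. It does not move.
- lid (a joint): Angle of the case's lid: 0 shut, grows as the front edge rises, 1.57 upright, stop at 1.75. A stiff hinge: it stays where it is left (about 2 to 3 N at the tab moves it). Lid 110 by 160 by 6 mm, 0.12 kg, lies on top of the case walls (its underside at 45 mm).
- lid_tab (a point): Grip point on the lid's black tab, a flat tongue in the lid's plane at the middle of its front edge: 24 mm wide (along the hinge), 8 mm thick, standing 36 mm out from the edge. This point is 24 mm out from the edge, 134 mm from the hinge. Pinched across the 24 mm, jaws closing parallel to the hinge, it pivots between the fingers, so the gripper may stay pointing down.
- lid_hinge (a point): Point in the middle of the lid's hinge line, at the top of the case's far wall, 45 mm above the table; the lid turns about the case's y axis through it.
- latch (a joint): Angle of the steel latch lever on a vertical pivot in front of the case: 0 home (its tongue reaches 10 mm over the lid's front edge and blocks it, its handle points along the case's -x); grows clockwise seen from above, the handle swinging towards the case's +y; the lid is free from about 1.2, stop at 1.7. Stays where it is left (friction 0.06 N m).
- latch_knob (a point): Point on the axis of the black upright round knob at the handle's end, 14 mm in diameter, 37 mm tall above the lever; this point is 6 mm below the knob's top and 25 mm above the top of the lever, 82 mm above the table.
- latch_pivot (a point): Latch pivot axis (vertical), 45 mm from the knob's axis; 69 mm in front of the case's origin and 66 mm to its +y side.
- tongs: Loose steel spring tongs, 60 g, hanging tips down in the stand. Origin midway between the two black grip pads (16 mm wide, 12 mm tall; outer faces 40 mm apart when free); z up, the two arms (12 mm wide, both moving alike) spread along y. Squeezing the pads closes the tips. Bow top (18 mm long along y) 34 mm above the origin. Held at 36 mm (7 N) they are safe in hand with the tips still 30 mm apart.
- tongs_tip (a point): Point midway between the tips at their lower end, 62 mm below the origin. Gap between the tips' flat inner faces: 40 mm free, 18 mm at 32 mm over the pads (11 N); force beyond that grips a block, 0.31 of it at the tips. Tips 10 mm wide (x), 14 mm tall, 5.5 mm thick. A cross pin on each arm, 38 mm along x, underside 28 mm below the origin, carries the tongs on the stand's rim.
- stand: Fixed steel stand for the tongs: an open upright box 45 mm high, opening 24 mm (x) by 60 mm (y), walls 4 mm, on a flat foot 50 by 90 by 3 mm. Origin: centre of its underside, z up. The tongs hang in it, arms spread along its y (either way round), pins on the rim of the two long walls, tongs' origin 73 mm above the stand's; the tips do not reach the bottom.
- block0_center (a point): Centre of a loose amber resin specimen block, 18 by 18 by 14 mm (14 along its own z), edges slightly rounded, 14 g, with a dark inclusion. Starts flat on the white bench paper on the table, any yaw; it may end on any of its faces. Two to four of the four blocks are present.
- block1_center (a point): Centre of a loose amber resin specimen block, 18 by 18 by 14 mm (14 along its own z), edges slightly rounded, 14 g, with a dark inclusion. Starts flat on the white bench paper on the table, any yaw; it may end on any of its faces. Two to four of the four blocks are present.
- block2_center (a point): Centre of a loose amber resin specimen block, 18 by 18 by 14 mm (14 along its own z), edges slightly rounded, 14 g, with a dark inclusion. Starts flat on the white bench paper on the table, any yaw; it may end on any of its faces. Two to four of the four blocks are present.
- block3_center (a point): Centre of a loose amber resin specimen block, 18 by 18 by 14 mm (14 along its own z), edges slightly rounded, 14 g, with a dark inclusion. Starts flat on the white bench paper on the table, any yaw; it may end on any of its faces. Two to four of the four blocks are present.
- vial0: Closed glass vial with a white cap, 26 mm in diameter, 54 mm tall, stands on the table; origin at its foot. Leave alone.
- vial1: Another such vial. Leave alone.
- vial2: Another such vial. Leave alone.
- dish: Shallow glass dish, 90 mm in diameter, 14 mm high; origin at the centre of its foot. Leave alone.
- wash: White wash bottle, 70 mm in diameter, 170 mm tall; origin at its foot. Leave alone.
Things that resemble listed ones, but are neither listed nor needed, are in the scene too. Leave any pink look-alike of the case alone.

How it is judged:
By the outcome, as a careful person would: the job done as asked, in the order asked, and still so for the second after the job is handed in, with the robot touching nothing.
Of block0, block1, block2, block3 only 2 to 4 are there at a start; the rules pass over those that are not, and their reading is None.
At some moment in a run one of block0, block1, block2, block3 may be knocked a few centimetres aside while the robot is not near it.
It also fails if it takes over 210 s, if anything falls off the work surface, if the arm or the gripper's body presses on something with over 40 N, if the wrist force passes 120 N, or if a joint passes its speed limit or range.

## Working session

There is one attempt and no reset: what is moved stays moved. The work goes in short steps, Python scripts to look and compute and a shell command to move; the robot and the scene stay as the last step left them, time stands still between calls to the robot, and variables do not carry over. Pictures are saved under pics/ and viewed, and the job is handed in when it is done.

```bash
ls -la; mkdir -p pics
python3 - <<'E'
from bench import ctrl
import cv2
s=ctrl.read_state(); print(s, ctrl.grip_depth)
for n in ("scene","side","wrist"):
    p=ctrl.get_image(n); cv2.imwrite(f"pics/a_{n}.png",p["color"][:,:,::-1])
    print(n,{k:v for k,v in p.items() if k!="color"})
E
```

```text
total 12
drwxr-xr-x  3 agent agent 4096 Dec  6 07:52 .
drwxr-xr-x 23 root  root  4096 Dec  6 07:52 ..
drwxr-xr-x  2 agent agent 4096 Dec  6 07:52 pics
{'t': 0.0, 'q': array([-1.30362475e+00,  4.91567081e-01,  1.55947119e+00,  6.30546394e-05,
        1.09166207e+00, -1.05558145e-01]), 'dq': array([-0.00120087, -0.00249259, -0.00015272, -0.00062097, -0.00037666,
       -0.00147258]), 'effort': array([-1.97630565e-03, -6.12650371e+01, -2.58179730e+01,  6.91940566e-02,
        4.82693198e-02, -1.42282779e-04]), 'tool_pos': array([ 227.59471746, -581.82654057,  214.04957995]), 'eef_rot': array([ 9.82686818e-01,  1.85273607e-01, -1.68278693e-05, -5.54295510e-04]), 'contact_force': array([-0.29752819,  0.31550861,  1.35815987]), 'moment': array([0.003121 , 0.041997 , 0.0209482]), 'opening': 95.19815142340616} 18.8
scene {'fx': 397.30319656856915, 'fy': 397.30319656856915, 'cx': 324.6718184512448, 'cy': 199.5254462705576, 'k1': -0.045561808184914634, 'rvec': array([ 2.23032131,  1.40628131, -0.38620113]), 'tvec': array([-215.60251184, -367.40221503, 1716.27477464]), 'shot': 1}
side {'fx': 419.6044577155754, 'fy': 419.6044577155754, 'cx': 323.3809436191327, 'cy': 204.22169102129268, 'k1': -0.07495248771992799, 'rvec': array([ 0.35430397, -2.67479029,  1.38805475]), 'tvec': array([ 511.31044074,  166.17833949, 1062.16913585]), 'shot': 2}
wrist {'fx': 324.50735853093727, 'fy': 324.50735853093727, 'cx': 317.2739124490208, 'cy': 202.52707377644236, 'k1': -0.004716631918922378, 'mount': array([[-9.60427382e-04, -9.65482152e-01, -2.60467449e-01,
         7.31118996e+01],
       [ 9.99999035e-01, -6.65865987e-04, -1.21913402e-03,
        -6.84558990e-01],
       [ 1.00361572e-03, -2.60468369e-01,  9.65481860e-01,
        -1.69204644e+02],
       [ 0.00000000e+00,  0.00000000e+00,  0.00000000e+00,
         1.00000000e+00]]), 'shot': 3}
```

View pics/a_scene.png

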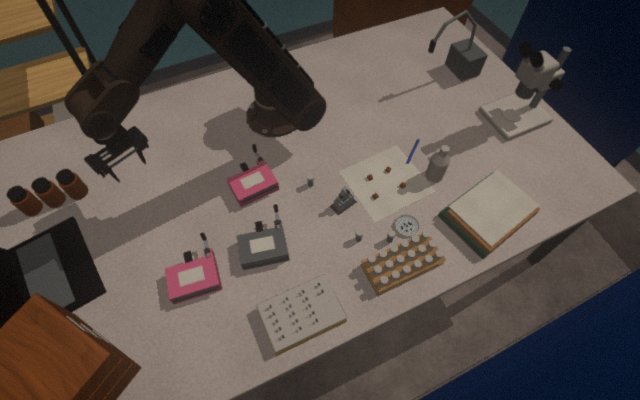

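View pics/a_side.png

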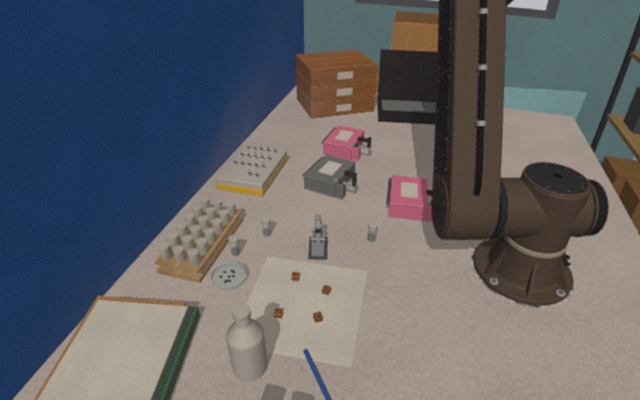

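View pics/a_wrist.png

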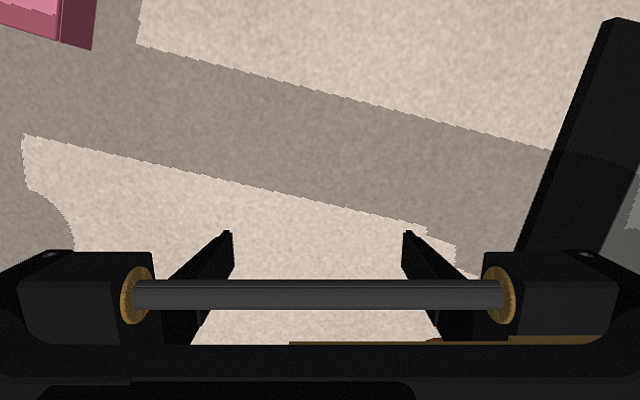

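Scene picture: the grey case is at about (col 262, row 243), with pink look-alikes at (253,183) and (192,277). The tongs stand is at (343,200), and four blocks lie on the paper at (370,177), (388,170), (375,197) and (403,185). The side view agrees: grey case (330,176), stand (318,240), blocks (295,276), (326,290), (278,313), (318,317).

```bash
cat > h.py <<'E'
import numpy as np, cv2
from scipy.spatial.transform import Rotation as R
from scipy.optimize import least_squares
from bench import ctrl
def shot(name):
    s=ctrl.read_state(); p=ctrl.get_image(name)
    if name=="wrist":
        T=np.eye(4); T[:3,:3]=R.from_quat(s["eef_rot"]).as_matrix(); T[:3,3]=s["tool_pos"]
        W=T@p["mount"]; p["Rc"]=W[:3,:3]; p["C"]=W[:3,3]
    else:
        M=R.from_rotvec(p["rvec"]).as_matrix(); p["Rc"]=M.T; p["C"]=-M.T@p["tvec"]
    return p
def ray(p,rc):
    x=(rc[1]-p["cx"])/p["fx"]; y=(rc[0]-p["cy"])/p["fy"]; u,v=x,y
    for _ in range(8):
        f=1+p["k1"]*(u*u+v*v); u,v=x/f,y/f
    d=p["Rc"]@np.array([u,v,1.]); return p["C"],d/np.linalg.norm(d)
def proj(p,X):
    c=p["Rc"].T@(np.asarray(X,float)-p["C"]); u,v=c[0]/c[2],c[1]/c[2]; f=1+p["k1"]*(u*u+v*v)
    return np.array([p["cy"]+p["fy"]*v*f,p["cx"]+p["fx"]*u*f])
def atz(p,rc,z):
    C,d=ray(p,rc); return C+d*(z-C[2])/d[2]
def tri(obs):
    A=np.zeros((3,3));b=np.zeros(3)
    for p,rc in obs:
        C,d=ray(p,rc);P=np.eye(3)-np.outer(d,d);A+=P;b+=P@C
    X=np.linalg.solve(A,b); return X,[np.round(np.linalg.norm(proj(p,X)-rc),1) for p,rc in obs]
def save(p,name,crop=None,k=1):
    im=p["color"][:,:,::-1]
    if crop: r0,r1,c0,c1=crop; im=im[r0:r1,c0:c1]
    if k!=1: im=cv2.resize(im,None,fx=k,fy=k,interpolation=cv2.INTER_CUBIC)
    cv2.imwrite("pics/"+name+".png",im)
E
python3 - <<'E'
from h import *
np.set_printoptions(precision=1,suppress=True)
for n in("scene","side"):
    p=shot(n); save(p,"b_"+n, (130,290,200,440) if n=="scene" else (120,345,240,400),3.3 if n=="scene" else 2.6)
    for q in ["case","lid_tab","lid_hinge","latch_knob","latch_pivot","tongs","tongs_tip","stand","block0_center","vial0","dish","wash"]:
        l=ctrl.landmark_of(p,q)
        print(n,q,[(np.round(d["pixel"]).astype(int).tolist(),round(d["conf"],2),atz(p,d["pixel"],{"lid_tab":48,"lid_hinge":45,"latch_knob":82,"tongs":73,"block0_center":7}.get(q,0))[:2].round().tolist()) for d in l[:6]])
E
```

```text
scene case [([186, 252], 0.8, [308.0, -217.0]), ([280, 197], 0.7, [586.0, -515.0]), ([251, 261], 0.63, [576.0, -283.0])]
scene lid_tab [([252, 185], 0.81, [496.0, -518.0]), ([224, 261], 0.79, [505.0, -250.0]), ([165, 242], 0.68, [236.0, -223.0]), ([237, 358], 0.55, [695.0, 32.0])]
scene lid_hinge [([194, 260], 0.78, [386.0, -210.0]), ([293, 195], 0.7, [646.0, -527.0]), ([258, 264], 0.69, [626.0, -287.0])]
scene latch_knob [([240, 201], 0.68, [493.0, -453.0]), ([205, 272], 0.62, [468.0, -191.0]), ([192, 346], 0.48, [533.0, 67.0]), ([150, 255], 0.4, [216.0, -161.0])]
scene latch_pivot [([248, 205], 0.43, [482.0, -456.0]), ([220, 278], 0.4, [487.0, -182.0]), ([162, 260], 0.39, [214.0, -150.0])]
scene tongs [([189, 342], 0.64, [509.0, 63.0])]
scene tongs_tip [([202, 341], 0.66, [520.0, 56.0])]
scene stand [([205, 341], 0.65, [531.0, 51.0])]
scene block0_center [([205, 276], 0.72, [429.0, -168.0]), ([186, 405], 0.57, [561.0, 311.0])]
scene vial0 [([242, 388], 0.61, [736.0, 133.0]), ([237, 360], 0.42, [677.0, 54.0]), ([184, 313], 0.39, [398.0, -3.0])]
scene dish [([223, 405], 0.92, [698.0,
[... 470 characters left out ...]
], 0.84, [374.0, -210.0]), ([165, 317], 0.74, [626.0, -289.0])]
side latch_knob [([141, 374], 0.66, [465.0, -444.0]), ([181, 353], 0.41, [482.0, -169.0])]
side latch_pivot [([142, 357], 0.68, [545.0, -580.0]), ([180, 342], 0.56, [543.0, -294.0]), ([203, 432], 0.35, [242.0, -238.0])]
side tongs [([224, 316], 0.62, [535.0, 51.0])]
side tongs_tip []
side stand [([248, 316], 0.86, [533.0, 63.0])]
side block0_center [([311, 279], 0.41, [554.0, 297.0])]
side vial0 [([253, 238], 0.64, [727.0, 136.0]), ([238, 370], 0.61, [401.0, -16.0]), ([237, 269], 0.59, [669.0, 53.0])]
side dish [([277, 229], 0.83, [710.0, 222.0])]
side wash [([367, 247], 0.84, [569.0, 444.0]), ([224, 318], 0.52, [554.0, -41.0])]
```

View pics/b_scene.png

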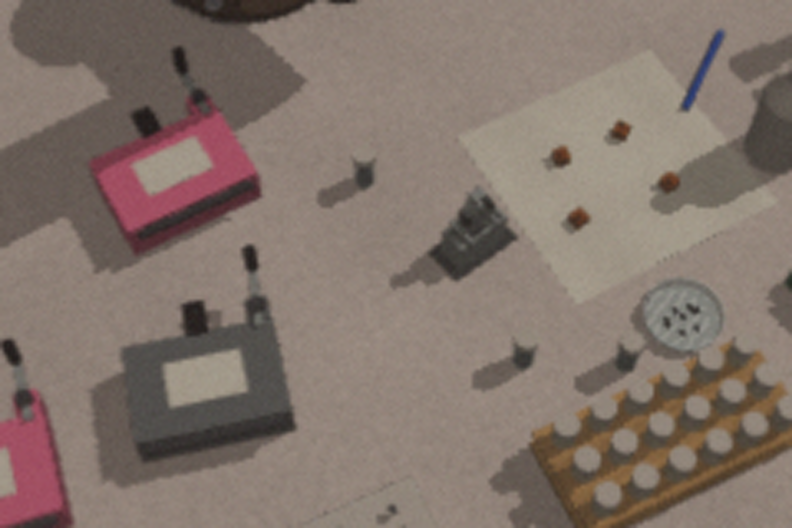

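View pics/b_side.png

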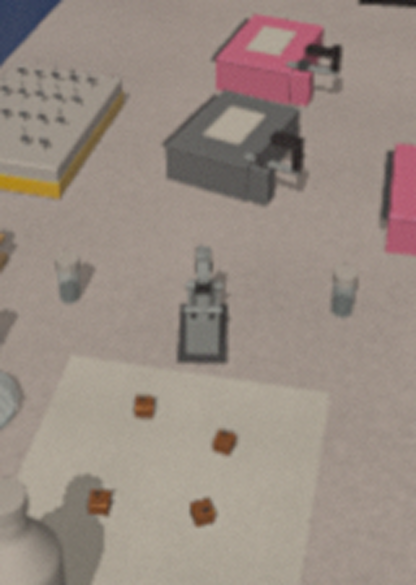

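```bash
cat >> h.py <<'E'
def todo(x=None,y=None,z=None,yaw=None):
    """shift in present tool axes (cm) and rz (deg) to reach TCP target; yaw=world angle (deg) of tool x"""
    s=ctrl.read_state(); M=R.from_quat(s["eef_rot"]).as_matrix(); P=s["tool_pos"]
    cy=np.degrees(np.arctan2(M[1,0],M[0,0]))
    T=np.array([P[i] if v is None else v for i,v in enumerate((x,y,z))])
    d=M.T@(T-P)/10
    print("tcp",P.round(1),"yaw",round(cy,2),"tilt",(M[:,2]).round(4),"open",round(s["opening"],1),"F",s["contact_force"].round(1),"t",round(s["t"],2))
    print("cm shift",d.round(2), "len",np.linalg.norm(d).round(2),"rz",None if yaw is None else round(((cy-yaw+180)%360)-180,2))
E
python3 -c "
from h import *
todo(520,-250,230,0)"
```

```text
tcp [ 227.7 -582.1  214.7] yaw 21.36 tilt [ 0.e+00 -1.e-04 -1.e+00] open 95.1 F [ 0.  -0.7  0.6] t 1.45
cm shift [ 39.32 -20.28  -1.54] len 44.27 rz 21.36
```

```bash
python3 -m jog '[{"dx":4.9,"dy":-2.5,"dz":-0.2,"hand":-0.3},{"dx":4.9,"dy":-2.5,"dz":-0.2,"hand":-0.3},{"dx":4.9,"dy":-2.5,"dz":-0.2,"hand":-0.3},{"dx":4.9,"dy":-2.5,"dz":-0.2,"hand":-0.3},{"dx":4.9,"dy":-2.5,"dz":-0.2,"hand":-0.3},{"dx":4.9,"dy":-2.5,"dz":-0.2,"hand":-0.3},{"dx":4.9,"dy":-2.5,"dz":-0.2,"hand":-0.3},{"dx":5,"dy":-2.7,"dz":-0.2,"hand":-0.3},{"rz":10.6,"hand":-0.3},{"rz":10.6,"hand":-0.3}]' 10
python3 - <<'E'
from h import *
todo(520,-250,230,0)
np.set_printoptions(precision=1,suppress=True)
p=shot("wrist"); save(p,"c_wrist")
for q,z in [("case",0),("lid_tab",48),("lid_hinge",45),("latch_knob",82),("latch_pivot",50)]:
    for d in ctrl.landmark_of(p,q)[:3]: print(q,d["pixel"],d["conf"],atz(p,d["pixel"],z))
E
```

```text
tcp [ 227.7 -582.1  214.7] yaw 21.36 tilt [ 0.e+00 -1.e-04 -1.e+00] open 95.1 F [ 0.  -0.7  0.6] t 1.45
cm shift [ 39.32 -20.28  -1.54] len 44.27 rz 21.36invalid input
```

View pics/c_wrist.png

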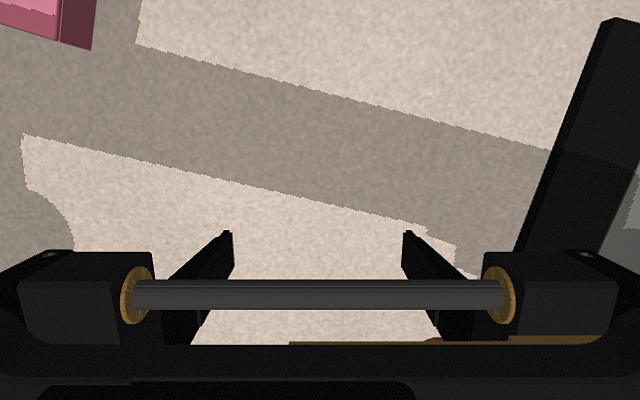

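```bash
python3 -m jog '[{"dx":4.9,"dy":-2.5,"dz":-0.2,"rx":0,"ry":0,"rz":0,"hand":-0.3}]' 10; python3 -c "
from h import *
todo(520,-250,230,0)"
```

```text
t: 1.88
tool_pos: [263.1, -542.1, 216.1]
eef_rot: [0.983, 0.184, -0.0, 0.0]
contact_force: [0.6, 0.3, -1.1]
opening: 89.4
tcp [ 263.1 -542.1  216.1] yaw 21.16 tilt [-2.e-04 -3.e-04 -1.e+00] open 89.4 F [ 0.6  0.3 -1.1] t 1.88
cm shift [ 34.5  -17.97  -1.4 ] len 38.93 rz 21.16
```

```bash
python3 -m jog '[{"dx":4.9,"dy":-2.5,"dz":-0.2,"rx":0,"ry":0,"rz":0,"hand":-0.3},{"dx":4.9,"dy":-2.5,"dz":-0.2,"rx":0,"ry":0,"rz":0,"hand":-0.3},{"dx":4.9,"dy":-2.5,"dz":-0.2,"rx":0,"ry":0,"rz":0,"hand":-0.3},{"dx":4.9,"dy":-2.5,"dz":-0.2,"rx":0,"ry":0,"rz":0,"hand":-0.3},{"dx":4.9,"dy":-2.5,"dz":-0.2,"rx":0,"ry":0,"rz":0,"hand":-0.3},{"dx":4.9,"dy":-2.5,"dz":-0.2,"rx":0,"ry":0,"rz":0,"hand":-0.3},{"dx":5,"dy":-2.7,"dz":-0.2,"rx":0,"ry":0,"rz":0,"hand":-0.3},{"dx":0,"dy":0,"dz":0,"rx":0,"ry":0,"rz":10.6,"hand":-0.3},{"dx":0,"dy":0,"dz":0,"rx":0,"ry":0,"rz":10.6,"hand":-0.3},{"dx":0,"dy":0,"dz":0,"rx":0,"ry":0,"rz":0,"hand":-0.3}]'
python3 - <<'E'
from h import *
todo(520,-250,230,0)
np.set_printoptions(precision=1,suppress=True)
p=shot("wrist"); save(p,"c_wrist2")
for q,z in [("case",0),("lid_tab",48),("lid_hinge",45),("latch_knob",82),("latch_pivot",50)]:
    for d in ctrl.landmark_of(p,q)[:3]: print(q,d["pixel"],d["conf"],atz(p,d["pixel"],z))
E
```

```text
t: 3.12
tool_pos: [520.2, -250.7, 230.7]
eef_rot: [1.0, 0.002, 0.0, 0.0]
contact_force: [0.2, -0.0, 0.2]
opening: 33.2
tcp [ 520.2 -250.7  230.7] yaw 0.25 tilt [ 0.e+00 -1.e-04 -1.e+00] open 33.2 F [ 0.2 -0.   0.2] t 3.12
cm shift [-0.02 -0.07  0.07] len 0.1 rz 0.25
case [121.3, 545.1] 0.98 [ 586.8 -522.3    0. ]
case [314.1, 290.8] 0.82 [ 322.1 -213.     0. ]
case [127.1, 340.0] 0.74 [ 579.  -276.7    0. ]
lid_tab [200.4, 326.6] 0.68 [ 500.5 -260.2   48. ]
lid_tab [194.7, 556.1] 0.63 [ 508.  -516.7   48. ]
lid_hinge [76.0, 354.1] 0.91 [ 631.7 -287.1   45. ]
lid_hinge [67.6, 591.5] 0.75 [ 641.  -529.4   45. ]
lid_hinge [299.9, 281.7] 0.57 [ 372.6 -206.3   45. ]
latch_knob [231.0, 501.3] 0.82 [ 477.2 -441.3   82. ]
latch_knob [169.3, 60.0] 0.52 [540.4   5.3  82. ]
latch_pivot [182.3, 268.6] 0.7 [ 521.3 -196.2   50. ]
latch_pivot [181.3, 503.7] 0.67 [ 523.4 -454.5   50. ]
```

View pics/c_wrist2.png

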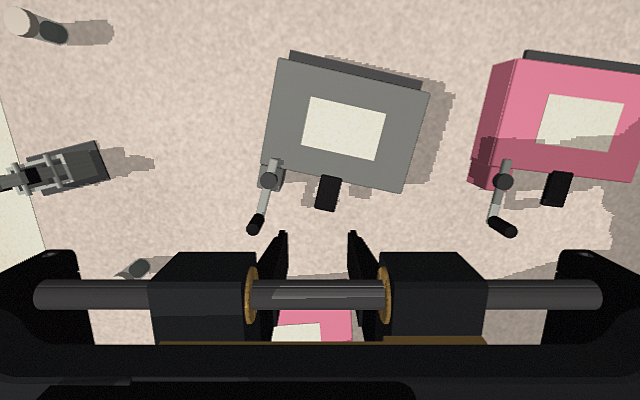

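Run:
```python
from h import *
np.set_printoptions(precision=1,suppress=True)
p=shot("wrist")
for k,rc in dict(FL=(163,261),FR=(193,402),BR=(94,430),BL=(58,278)).items(): print(k,atz(p,rc,51))
print("knobtop",atz(p,(231,253),86),"pivot",atz(p,(180,269),55))
loc=np.array([[-55,80,51],[-55,-80,51],[55,-80,51]]); px=np.array([[163,261],[193,402],[94,430]])
f=lambda v:np.concatenate([proj(p,[v[0]+np.cos(v[2])*a-np.sin(v[2])*b,v[1]+np.sin(v[2])*a+np.cos(v[2])*b,c])-q for (a,b,c),q in zip(loc,px)])
r=least_squares(f,[579,-277,-.2]); print(r.x,r.fun)
cx,cy,t=r.x; W=lambda a,b:np.array([cx+np.cos(t)*a-np.sin(t)*b,cy+np.sin(t)*a+np.cos(t)*b])
print(np.degrees(t),"hinge",W(55,0),"tab",W(-79,0),"pivot",W(-69,66),"knob",W(-114,66),proj(p,[*W(-114,66),88]),proj(p,[*W(-79,0),52]))
save(p,"c_crop",(120,260,230,350),5)
```

```text
FL [ 542.6 -189.2   51. ]
FR [ 509.9 -343.6   51. ]
BR [ 613.9 -364.9   51. ]
BL [ 647.4 -210.5   51. ]
knobtop [ 477.6 -184.2   86. ] pivot [ 524.7 -197.8   55. ]
[ 578.7 -276.9   -0.2] [ 0.8 -1.9  1.5 -0.2 -1.8  1.9]
-12.133447894658127 hinge [ 632.5 -288.5] tab [ 501.5 -260.3] pivot [ 525.1 -197.9] knob [ 481.1 -188.4] [228.4 256.6] [200.3 326.5]
```

View pics/c_crop.png

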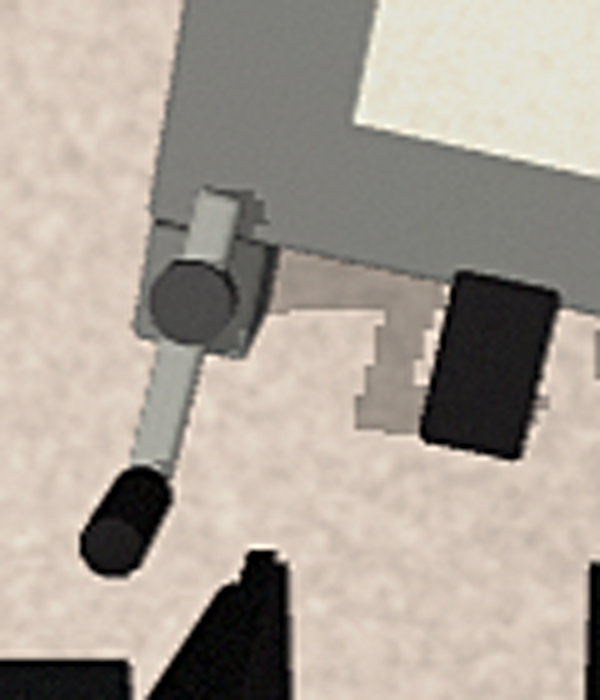

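The grey case is confirmed: lever and knob are at (252,229), tab at (327,193). The pink look-alikes are at (560,140) and below. Next I grasp the knob.

```bash
python3 -m jog '[{"dx":-1.35,"dy":-2.15,"dz":3,"rx":0,"ry":0,"rz":0,"hand":0.05},{"dx":-1.35,"dy":-2.15,"dz":3,"rx":0,"ry":0,"rz":0,"hand":0.05},{"dx":-1.3,"dy":-2.15,"dz":3,"rx":0,"ry":0,"rz":0,"hand":0.05},{"dx":0,"dy":0,"dz":1,"rx":0,"ry":0,"rz":6.2,"hand":0.05},{"dx":0,"dy":0,"dz":1,"rx":0,"ry":0,"rz":6.2,"hand":0.05},{"dx":0,"dy":0,"dz":0,"rx":0,"ry":0,"rz":0,"hand":0.05},{"dx":0,"dy":0,"dz":0,"rx":0,"ry":0,"rz":0,"hand":0.05}]'
python3 - <<'E'
from h import *
todo(480,-186,64,-12.1)
p=shot("wrist"); save(p,"d_wrist")
E
```

```text
t: 4.35
tool_pos: [480.1, -186.6, 121.0]
eef_rot: [0.994, -0.105, 0.0, 0.0]
contact_force: [-0.6, -0.0, -0.2]
opening: 49.8
tcp [ 480.1 -186.6  121. ] yaw -12.09 tilt [ 5.e-04 -3.e-04 -1.e+00] open 49.8 F [-0.6 -0.  -0.2] t 4.35
cm shift [-0.03 -0.06  5.7 ] len 5.7 rz 0.01
```

View pics/d_wrist.png

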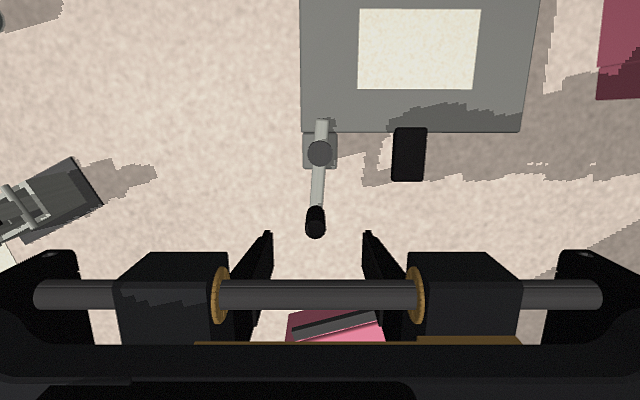

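Run:
```python
from h import *
p=shot("wrist"); save(p,"d_crop",(110,260,270,370),5)
print(atz(p,(229,315),88))
def fake(p,pos,yaw):
    q=dict(p);M=R.from_euler("ZX",[yaw,180],degrees=True).as_matrix();T=np.eye(4);T[:3,:3]=M;T[:3,3]=pos;W=T@p["mount"];q["Rc"]=W[:3,:3];q["C"]=W[:3,3];return q
p1=fake(p,[520.2,-250.7,230.7],0.25)
print("knobtop",tri([(p1,(229.4,252.4)),(p,(229,315))]))
print("tab tip mid",tri([(p1,(209.,325.)),(p,(181.,408.))]))
```

```text
[ 480.54300398 -184.37680597   88.        ]
knobtop (array([ 481.74021857, -184.73684024,   92.12139225]), [np.float64(0.2), np.float64(0.4)])
tab tip mid (array([ 489.25365526, -258.74408029,   45.88377886]), [np.float64(0.3), np.float64(0.5)])
```

View pics/d_crop.png

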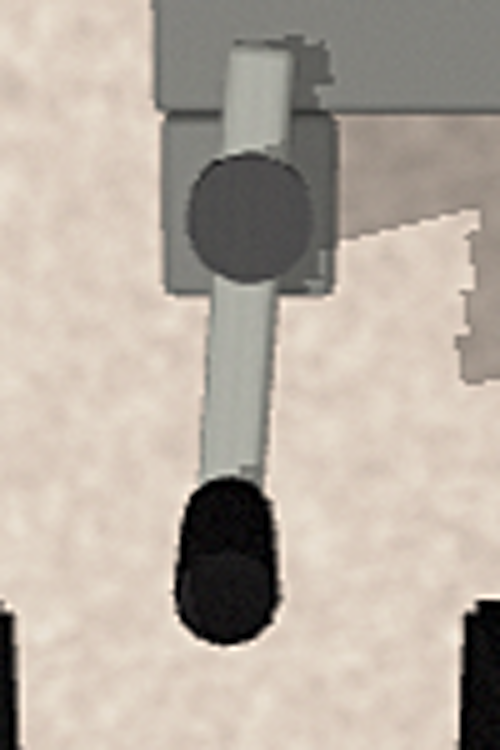

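```bash
python3 -m jog '[{"dx":0,"dy":-0.15,"dz":2,"rx":0,"ry":0,"rz":0,"hand":0.05},{"dx":0,"dy":0,"dz":2,"rx":0,"ry":0,"rz":0,"hand":0.05},{"dx":0,"dy":0,"dz":1.7,"rx":0,"ry":0,"rz":0,"hand":0.05},{"dx":0,"dy":0,"dz":0,"rx":0,"ry":0,"rz":0,"hand":-1},{"dx":0,"dy":0,"dz":0,"rx":0,"ry":0,"rz":0,"hand":-1},{"dx":0,"dy":0,"dz":0,"rx":0,"ry":0,"rz":0,"hand":-1},{"dx":0,"dy":0,"dz":0,"rx":0,"ry":0,"rz":0,"hand":-1},{"dx":0,"dy":0,"dz":0,"rx":0,"ry":0,"rz":0,"hand":-1}]' 12
```

```text
t: 5.45
tool_pos: [480.4, -185.1, 64.0]
eef_rot: [0.994, -0.107, 0.0, 0.0]
contact_force: [0.1, 0.5, 3.2]
opening: 13.9
```

```bash
python3 -m jog '[{"dx":0.15,"dy":-0.84,"dz":0,"rx":0,"ry":0,"rz":0,"hand":-1},{"dx":0.31,"dy":-0.8,"dz":0,"rx":0,"ry":0,"rz":0,"hand":-1},{"dx":0.45,"dy":-0.72,"dz":0,"rx":0,"ry":0,"rz":0,"hand":-1},{"dx":0.58,"dy":-0.63,"dz":0,"rx":0,"ry":0,"rz":0,"hand":-1},{"dx":0,"dy":0,"dz":0,"rx":0,"ry":0,"rz":0,"hand":-1}]'; python3 -m jog '[{"dx":0.68,"dy":-0.51,"dz":0,"rx":0,"ry":0,"rz":0,"hand":-1},{"dx":0.77,"dy":-0.37,"dz":0,"rx":0,"ry":0,"rz":0,"hand":-1},{"dx":0.83,"dy":-0.21,"dz":0,"rx":0,"ry":0,"rz":0,"hand":-1},{"dx":0.85,"dy":-0.06,"dz":0,"rx":0,"ry":0,"rz":0,"hand":-1},{"dx":0.25,"dy":0,"dz":0,"rx":0,"ry":0,"rz":0,"hand":-1},{"dx":0,"dy":0,"dz":0,"rx":0,"ry":0,"rz":0,"hand":-1}]'
```

```text
t: 6.08
tool_pos: [501.8, -158.2, 63.6]
eef_rot: [0.994, -0.106, 0.0, -0.0]
contact_force: [0.8, 1.8, 3.5]
opening: 13.8
t: 6.82
tool_pos: [537.3, -154.5, 63.6]
eef_rot: [0.994, -0.107, 0.001, -0.0]
contact_force: [2.8, 5.8, -1.3]
opening: 13.8
```

```bash
python3 -m jog '[{"dx":0,"dy":0,"dz":0,"rx":0,"ry":0,"rz":0,"hand":-0.4},{"dx":0,"dy":0,"dz":0,"rx":0,"ry":0,"rz":0,"hand":-0.4},{"dx":0,"dy":0,"dz":0,"rx":0,"ry":0,"rz":0,"hand":-0.4},{"dx":0,"dy":0,"dz":-3,"rx":0,"ry":0,"rz":0,"hand":-0.1},{"dx":0,"dy":0,"dz":-3,"rx":0,"ry":0,"rz":0,"hand":-0.1}]'; python3 -c "
from h import *
todo(501.5,-260.3,29,-12.1)"
```

```text
t: 7.45
tool_pos: [536.5, -154.9, 124.2]
eef_rot: [0.994, -0.107, -0.0, -0.0]
contact_force: [-0.3, 0.1, 0.2]
opening: 40.4
tcp [ 536.5 -154.9  124.2] yaw -12.25 tilt [-6.e-04  1.e-04 -1.e+00] open 40.4 F [-0.3  0.1  0.2] t 7.45
cm shift [-1.18 11.04  9.52] len 14.62 rz -0.15
```

```bash
python3 -m jog '[{"dx":-0.4,"dy":3.7,"dz":0,"rx":0,"ry":0,"rz":0,"hand":-0.05},{"dx":-0.4,"dy":3.7,"dz":0,"rx":0,"ry":0,"rz":0,"hand":-0.05},{"dx":-0.4,"dy":3.65,"dz":1,"rx":0,"ry":0,"rz":0,"hand":-0.05},{"dx":0,"dy":0,"dz":1,"rx":0,"ry":0,"rz":0,"hand":-0.05},{"dx":0,"dy":0,"dz":0,"rx":0,"ry":0,"rz":0,"hand":-0.05}]'; python3 -c "
from h import *
todo(501.5,-260.3,29,-12.1)
p=shot('wrist'); save(p,'e_wrist')"
```

```text
t: 8.07
tool_pos: [501.1, -259.8, 102.9]
eef_rot: [0.994, -0.107, -0.001, -0.0]
contact_force: [0.2, 0.1, -0.2]
opening: 45.2
tcp [ 501.1 -259.8  102.9] yaw -12.26 tilt [-1.3e-03  9.0e-04 -1.0e+00] open 45.2 F [ 0.2  0.1 -0.2] t 8.07
cm shift [0.06 0.05 7.39] len 7.39 rz -0.16
```

View pics/e_wrist.png

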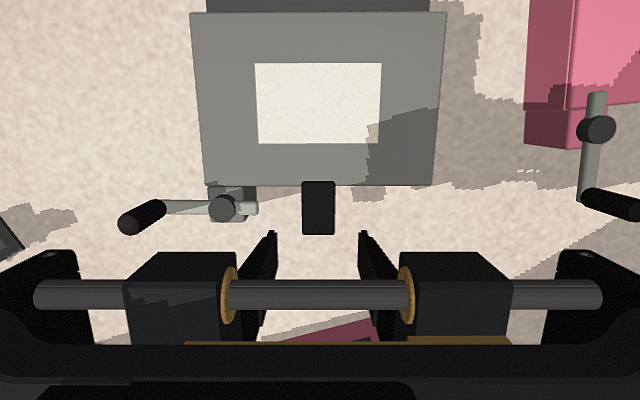

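The picture shows the latch swung aside (knob at (140,217)) and the tab at (318,208) centred between the fingers.

```bash
python3 -m jog '[{"dx":0,"dy":0,"dz":2.5,"rx":0,"ry":0,"rz":0,"hand":-0.05},{"dx":0,"dy":0,"dz":2.5,"rx":0,"ry":0,"rz":0,"hand":-0.05},{"dx":0,"dy":0,"dz":2.4,"rx":0,"ry":0,"rz":0,"hand":-0.05},{"dx":0,"dy":0,"dz":0,"rx":0,"ry":0,"rz":0,"hand":-1},{"dx":0,"dy":0,"dz":0,"rx":0,"ry":0,"rz":0,"hand":-1},{"dx":0,"dy":0,"dz":0,"rx":0,"ry":0,"rz":0,"hand":-1},{"dx":0,"dy":0,"dz":0,"rx":0,"ry":0,"rz":0,"hand":-1}]' 15; python3 -m jog '[{"dx":0.25,"dy":0,"dz":-2.31,"rx":0,"ry":0,"rz":0,"hand":-1},{"dx":0.66,"dy":0,"dz":-2.24,"rx":0,"ry":0,"rz":0,"hand":-1},{"dx":0.0,"dy":0,"dz":0,"rx":0,"ry":0,"rz":0,"hand":-1}]'
```

```text
t: 9.0
tool_pos: [502.0, -260.5, 30.7]
eef_rot: [0.994, -0.107, 0.001, 0.0]
contact_force: [0.5, 1.4, 4.8]
opening: 24.2
t: 9.38
tool_pos: [510.6, -262.2, 76.4]
eef_rot: [0.994, -0.107, 0.001, 0.0]
contact_force: [-2.2, 0.3, 2.7]
opening: 23.9
```

```bash
python3 -m jog '[{"dx":1.02,"dy":0,"dz":-2.09,"rx":0,"ry":0,"rz":0,"hand":-1},{"dx":1.38,"dy":0,"dz":-1.88,"rx":0,"ry":0,"rz":0,"hand":-1},{"dx":1.68,"dy":0,"dz":-1.62,"rx":0,"ry":0,"rz":0,"hand":-1},{"dx":1.93,"dy":0,"dz":-1.3,"rx":0,"ry":0,"rz":0,"hand":-1},{"dx":0,"dy":0,"dz":0,"rx":0,"ry":0,"rz":0,"hand":-1}]'; python3 -m jog '[{"dx":2.13,"dy":0,"dz":-0.94,"rx":0,"ry":0,"rz":0,"hand":-1},{"dx":2.26,"dy":0,"dz":-0.56,"rx":0,"ry":0,"rz":0,"hand":-1},{"dx":2.33,"dy":0,"dz":-0.16,"rx":0,"ry":0,"rz":0,"hand":-1},{"dx":2.05,"dy":0,"dz":0.19,"rx":0,"ry":0,"rz":0,"hand":-1},{"dx":0.25,"dy":0,"dz":0.05,"rx":0,"ry":0,"rz":0,"hand":-1},{"dx":0,"dy":0,"dz":0,"rx":0,"ry":0,"rz":0,"hand":-1}]'; python3 -c "
from h import *
todo()
for n in ('scene','side'):
    p=shot(n); save(p,'f_'+n,(100,300,200,400),3)"
```

```text
t: 10.0
tool_pos: [569.7, -275.0, 143.9]
eef_rot: [0.994, -0.106, 0.001, 0.0]
contact_force: [-0.1, 1.8, 6.0]
opening: 23.7
t: 10.75
tool_pos: [657.7, -293.9, 158.0]
eef_rot: [0.994, -0.106, 0.001, 0.0]
contact_force: [2.5, 2.2, 7.1]
opening: 20.6
tcp [ 657.7 -293.9  158. ] yaw -12.23 tilt [ 2.e-03 -5.e-04 -1.e+00] open 20.6 F [2.5 2.2 7.1] t 10.75
cm shift [0. 0. 0.] len 0.0 rz None
```

View pics/f_side.png

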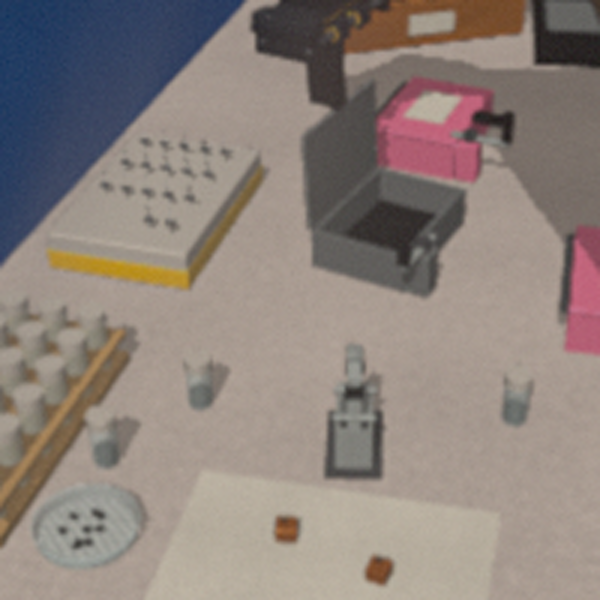

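```bash
python3 -m jog '[{"dx":0,"dy":0,"dz":0,"rx":0,"ry":0,"rz":0,"hand":0},{"dx":0,"dy":0,"dz":0,"rx":0,"ry":0,"rz":0,"hand":0},{"dx":0,"dy":0,"dz":0,"rx":0,"ry":0,"rz":0,"hand":0},{"dx":0,"dy":0,"dz":-2.5,"rx":0,"ry":0,"rz":0,"hand":0},{"dx":0,"dy":0,"dz":-2.5,"rx":0,"ry":0,"rz":0,"hand":0},{"dx":0,"dy":0,"dz":-2.5,"rx":0,"ry":0,"rz":0,"hand":0},{"dx":-4,"dy":0,"dz":0,"rx":0,"ry":0,"rz":0,"hand":0},{"dx":-4,"dy":-4,"dz":0,"rx":0,"ry":0,"rz":0,"hand":0},{"dx":-4,"dy":-4,"dz":0,"rx":0,"ry":0,"rz":0,"hand":0},{"dx":-1,"dy":-5,"dz":0,"rx":0,"ry":0,"rz":0,"hand":0}]'
python3 - <<'E'
from h import *
np.set_printoptions(precision=1,suppress=True)
todo()
O={}
P={}
for n in("scene","side"):
    p=shot(n); P[n]=p; save(p,"g_"+n,(100,300,200,400) if n=="scene" else (60,260,200,400),3)
    for q in ["lid_tab","stand","tongs","tongs_tip","vial0","block0_center"]:
        O[n,q]=[(d["pixel"],round(d["conf"],2)) for d in ctrl.landmark_of(p,q)[:5]]
    O[n,"bb"]=[(d["pixel"],round(d["conf"],2)) for d in ctrl.boxes_of(p,"block0_center")[:6]]
for k,v in O.items(): print(k,[(np.round(a),c) for a,c in v])
for q in("stand","tongs"):
    if O["scene",q] and O["side",q]: print(q,tri([(P["scene"],O["scene",q][0][0]),(P["side"],O["side",q][0][0])]))
E
```

```text
t: 12.1
tool_pos: [555.9, -138.5, 233.5]
eef_rot: [0.994, -0.107, -0.0, 0.0]
contact_force: [0.8, -1.3, 0.8]
opening: 47.6
tcp [ 555.9 -138.5  233.5] yaw -12.33 tilt [-0. -0. -1.] open 47.6 F [ 0.8 -1.3  0.8] t 12.1
cm shift [0. 0. 0.] len 0.0 rz None
('scene', 'lid_tab') [(array([254., 187.]), 0.87), (array([167., 242.]), 0.81), (array([243., 259.]), 0.57)]
('scene', 'stand') [(array([207., 340.]), 0.82), (array([217., 288.]), 0.46), (array([248., 265.]), 0.39)]
('scene', 'tongs') [(array([191., 343.]), 0.44)]
('scene', 'tongs_tip') [(array([205., 346.]), 0.5)]
('scene', 'vial0') [(array([238., 357.]), 0.61), (array([239., 391.]), 0.44), (array([193., 372.]), 0.25)]
('scene', 'block0_center') [(array([184., 403.]), 0.4)]
('scene', 'bb') [(array([220., 282.]), 0.31)]
('side', 'lid_tab') [(array([191., 433.]), 0.87), (array([128., 313.]), 0.85), (array([138., 361.]), 0.58), (array([276., 295.]), 0.42)]
('side', 'stand') [(array([246., 316.]), 0.83)]
('side', 'tongs') [(array([226., 320.]), 0.47)]
('side', 'tongs_tip') []
('side', 'vial0') [(array([250., 238.]), 0.67), (array([239., 371.]), 0.53), (array([234., 271.]), 0.49)]
('side', 'block0_center') [(array([313., 278.]), 0.49)]
('side', 'bb') [(array([311., 276.]), 0.47), (array([183., 337.]), 0.43)]
stand (array([534.8,  45.2,  -6. ]), [np.float64(0.7), np.float64(1.0)])
tongs (array([521.1,  61.7,  76.8]), [np.float64(0.5), np.float64(0.7)])
```

View pics/g_side.png

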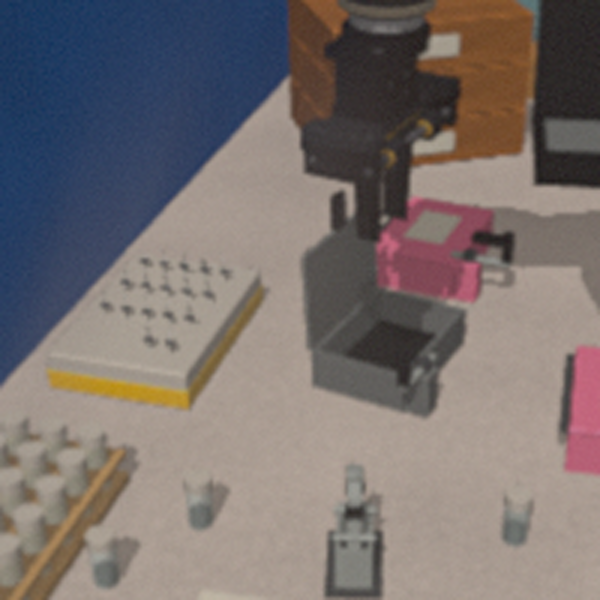

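Lid stays upright (tab at side ≈ (312,130)). Now the stand.

```bash
python3 -c "
from h import *
todo(500,60,250,-12.3)"
python3 -m jog '[{"dx":-1.9,"dy":-3.7,"dz":-0.3,"rx":0,"ry":0,"rz":0,"hand":0.4},{"dx":-1.9,"dy":-3.7,"dz":-0.3,"rx":0,"ry":0,"rz":0,"hand":0.4},{"dx":-1.9,"dy":-3.7,"dz":-0.3,"rx":0,"ry":0,"rz":0,"hand":0.4},{"dx":-1.9,"dy":-3.7,"dz":-0.3,"rx":0,"ry":0,"rz":0,"hand":0.4},{"dx":-1.9,"dy":-3.6,"dz":-0.3,"rx":0,"ry":0,"rz":0,"hand":0.4},{"dx":0,"dy":0,"dz":0,"rx":0,"ry":0,"rz":0,"hand":0.4},{"dx":0,"dy":0,"dz":0,"rx":0,"ry":0,"rz":0,"hand":0.4}]'
python3 - <<'E'
from h import *
np.set_printoptions(precision=1,suppress=True)
todo()
p=shot("wrist"); save(p,"i_wrist")
for q,z in [("stand",0),("tongs",73),("tongs_tip",11),("block0_center",7),("vial0",0)]:
    for d in ctrl.landmark_of(p,q)[:5]: print(q,np.round(d["pixel"],1),round(d["conf"],2),atz(p,d["pixel"],z))
for d in ctrl.boxes_of(p,"block0_center")[:5]: print("box",np.round(d["pixel"],1),round(d["conf"],2),atz(p,d["pixel"],7))
E
```

```text
tcp [ 557.7 -139.6  233.2] yaw -12.25 tilt [-0.e+00 -1.e-04 -1.e+00] open 47.7 F [ 0.4 -0.6 -0.6] t 12.9
cm shift [ -9.88 -18.28  -1.68] len 20.85 rz 0.05
t: 13.78
tool_pos: [504.1, 60.2, 248.3]
eef_rot: [0.994, -0.106, 0.0, 0.0]
contact_force: [0.5, 1.0, 0.8]
opening: 66.4
tcp [504.1  60.2 248.3] yaw -12.21 tilt [ 0. -0. -1.] open 66.4 F [0.5 1.  0.8] t 13.78
cm shift [0. 0. 0.] len 0.0 rz None
stand [154.2 316.7] 0.63 [528.   56.7   0. ]
stand [156.9 215.8] 0.43 [552.2 184.1  -0. ]
tongs [163.6 313.7] 0.81 [527.2  60.   73. ]
tongs_tip [ 32.2 143. ] 0.61 [706.6 220.3  11. ]
block0_center [177.4 125.3] 0.69 [552.1 303.4   7. ]
vial0 [ 24.  300.5] 0.76 [679.2  43.    0. ]
vial0 [240.8 385.6] 0.6 [391.8 -10.7   0. ]
vial0 [159.8 214.3] 0.55 [549.  187.1   0. ]
box [222.2 218.5] 0.72 [468.4 203.7   7. ]
box [ 16.6 302. ] 0.69 [684.5  39.7   7. ]
box [176.6 124.1] 0.63 [553.4 304.5   7. ]
```

View pics/i_wrist.png

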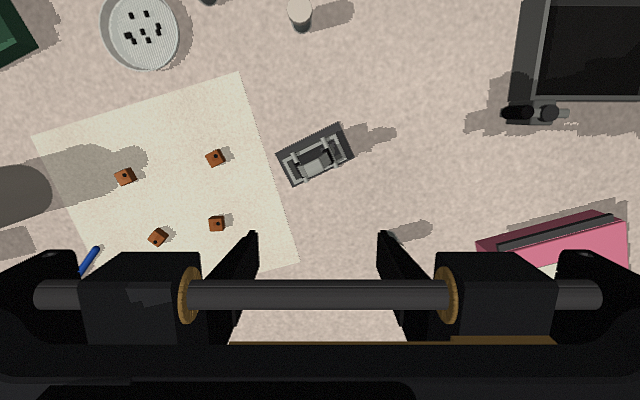

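Run:
```python
from h import *
p=shot("wrist"); save(p,"i_crop",(105,205,260,370),7)
```

```text
(no output)
```

View pics/i_crop.png

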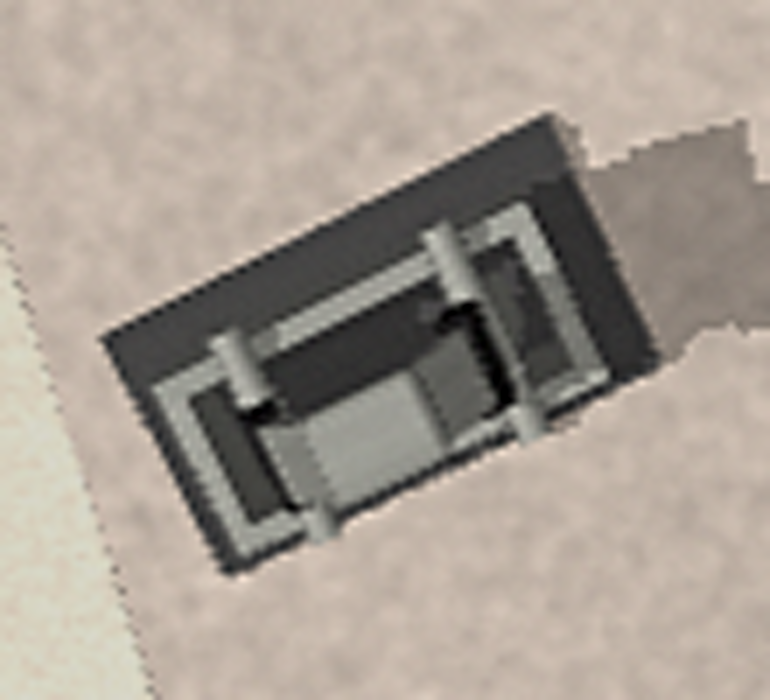

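Run:
```python
from h import *
np.set_printoptions(precision=2,suppress=True)
p=shot("wrist")
px=np.array([[338,100],[112,552],[360,662],[575,225],[388,155],[203,525],[375,608],[555,245]])/7.+np.array([105,260])
# stand y along A->B i.e. toward image right
loc=np.array([[25,45,3],[25,-45,3],[-25,-45,3],[-25,45,3],[16,34,45],[16,-34,45],[-16,-34,45],[-16,34,45]])
def f(v,l=loc,px=px):
    c,s=np.cos(v[2]),np.sin(v[2]); return np.concatenate([proj(p,[v[0]+c*a-s*b,v[1]+s*a+c*b,z+v[3]])-q for (a,b,z),q in zip(l,px)])
r=least_squares(f,[530,55,0.1,0]); print(r.x,np.degrees(r.x[2])); print(r.fun.reshape(-1,2))
v=r.x; print("bow top proj",(proj(p,[v[0],v[1],107])-[105,260])*7)
c,s=np.cos(v[2]),np.sin(v[2])
for a,b in((6,9),(6,-9),(-6,-9),(-6,9)): print((proj(p,[v[0]+c*a-s*b,v[1]+s*a+c*b,107])-[105,260])*7)
```

```text
[527.22  59.27   0.24  -3.29] 13.987376007228752
[[-0.13  0.34]
 [ 0.05 -0.73]
 [ 0.57  0.23]
 [ 0.21  0.47]
 [-0.37 -0.1 ]
 [-0.5   0.03]
 [ 0.23  0.08]
 [ 0.04 -0.27]]
bow top proj [443.99 376.97]
[433.96 298.91]
[375.9  416.38]
[454.   454.86]
[511.04 338.17]
```

```bash
python3 -c "
from h import *
todo(527.2,59.3,150,14); print(ctrl.read_state()['q'].round(2))"
```

```text
tcp [504.   60.2 248.1] yaw -12.27 tilt [-2.e-04 -1.e-04 -1.e+00] open 66.6 F [ 0.6  0.6 -0.4] t 14.22
cm shift [ 2.29 -0.41  9.81] len 10.08 rz -26.27
[-0.01  0.29  1.8  -0.    1.06  1.77]
```

```bash
python3 -m jog '[{"dx":0.8,"dy":-0.1,"dz":3.3,"rx":0,"ry":0,"rz":0,"hand":0.4},{"dx":0.8,"dy":-0.1,"dz":3.3,"rx":0,"ry":0,"rz":0,"hand":0.4},{"dx":0.7,"dy":-0.2,"dz":3.2,"rx":0,"ry":0,"rz":0,"hand":0.4},{"dx":0,"dy":0,"dz":0,"rx":0,"ry":0,"rz":-8.8,"hand":0.4},{"dx":0,"dy":0,"dz":0,"rx":0,"ry":0,"rz":-8.8,"hand":0.4},{"dx":0,"dy":0,"dz":0,"rx":0,"ry":0,"rz":-8.7,"hand":0.4},{"dx":0,"dy":0,"dz":0,"rx":0,"ry":0,"rz":0,"hand":0.4}]';  python3 -c "
from h import *
todo(527.2,59.3,56,14)
p=shot('wrist'); save(p,'j_wrist')
for q,z in [('stand',0),('tongs',73)]:
    for d in ctrl.landmark_of(p,q)[:2]: print(q,d['pixel'],d['conf'],atz(p,d['pixel'],z))
"
```

```text
t: 15.1
tool_pos: [527.3, 59.4, 150.2]
eef_rot: [0.993, 0.122, -0.0, 0.0]
contact_force: [0.1, -0.3, 0.0]
opening: 66.3
tcp [527.3  59.4 150.2] yaw 14.0 tilt [ 0.e+00 -1.e-04 -1.e+00] open 66.3 F [ 0.1 -0.3  0. ] t 15.1
cm shift [-0.01  0.01  9.42] len 9.42 rz -0.0
stand [189.4, 314.7] 0.75 [526.94111679  63.09806849   0.        ]
stand [135.5, 197.2] 0.52 [ 5.51398482e+02  1.86086887e+02 -5.68434189e-14]
tongs [211.3, 317.8] 0.69 [526.51537438  59.82151192  73.        ]
```

View pics/j_wrist.png

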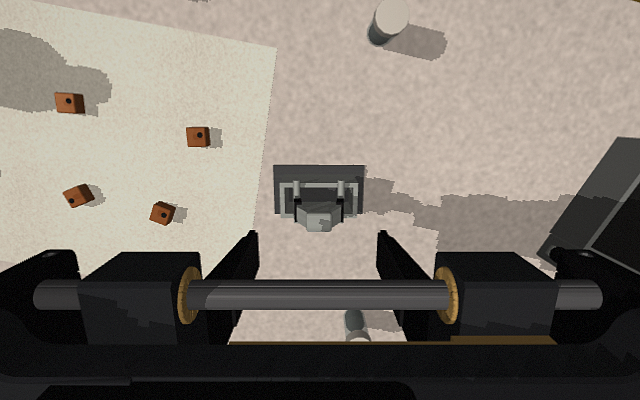

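```bash
python3 -m jog '[{"dx":0,"dy":0,"dz":2.4,"rx":0,"ry":0,"rz":0,"hand":0.4},{"dx":0,"dy":0,"dz":2.4,"rx":0,"ry":0,"rz":0,"hand":0.4},{"dx":0,"dy":0,"dz":2.4,"rx":0,"ry":0,"rz":0,"hand":0.3},{"dx":0,"dy":0,"dz":2.2,"rx":0,"ry":0,"rz":0,"hand":0.2},{"dx":0,"dy":0,"dz":0,"rx":0,"ry":0,"rz":0,"hand":-1},{"dx":0,"dy":0,"dz":0,"rx":0,"ry":0,"rz":0,"hand":-1},{"dx":0,"dy":0,"dz":0,"rx":0,"ry":0,"rz":0,"hand":-1},{"dx":0,"dy":0,"dz":0,"rx":0,"ry":0,"rz":0,"hand":-1},{"dx":0,"dy":0,"dz":0,"rx":0,"ry":0,"rz":0,"hand":-1}]' 7;  python3 -c "
from h import *
todo()
p=shot('wrist'); save(p,'k_wrist')
p=shot('side'); save(p,'k_side',(160,310,240,400),4)
"
```

```text
t: 16.38
tool_pos: [527.6, 59.5, 56.7]
eef_rot: [0.992, 0.122, 0.001, 0.0]
contact_force: [-0.6, 0.2, 3.8]
opening: 35.8
tcp [527.6  59.5  56.7] yaw 14.05 tilt [ 1.1e-03 -1.0e-04 -1.0e+00] open 35.8 F [-0.6  0.2  3.8] t 16.38
cm shift [0. 0. 0.] len 0.0 rz None
```

View pics/k_side.png

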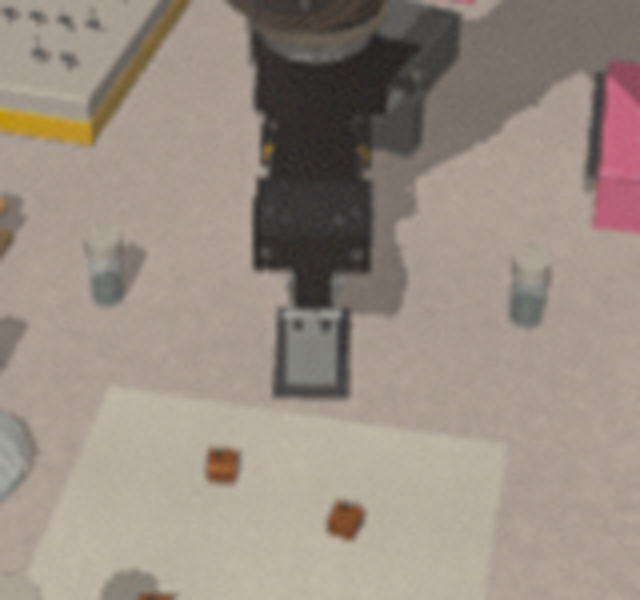

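View pics/k_wrist.png

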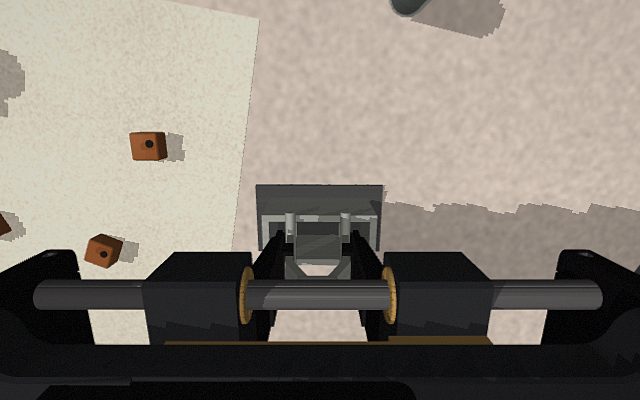

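```bash
python3 -m jog '[{"dx":0,"dy":0,"dz":-1.5,"rx":0,"ry":0,"rz":0,"hand":-1},{"dx":0,"dy":0,"dz":-2,"rx":0,"ry":0,"rz":0,"hand":-1},{"dx":0,"dy":0,"dz":-3,"rx":0,"ry":0,"rz":0,"hand":-1},{"dx":0,"dy":0,"dz":-3,"rx":0,"ry":0,"rz":0,"hand":-1},{"dx":0,"dy":0,"dz":-3.5,"rx":0,"ry":0,"rz":0,"hand":-1},{"dx":-1,"dy":-4,"dz":0,"rx":0,"ry":0,"rz":0,"hand":-1},{"dx":-1,"dy":-4,"dz":0,"rx":0,"ry":0,"rz":0,"hand":-1},{"dx":0,"dy":0,"dz":0,"rx":0,"ry":0,"rz":0,"hand":-1}]';  python3 -c "
from h import *
todo()
p=shot('wrist'); save(p,'l_wrist')
p=shot('side'); save(p,'l_side',(160,350,240,400),4)
"
```

```text
t: 17.48
tool_pos: [487.1, 133.9, 187.1]
eef_rot: [0.992, 0.124, 0.0, -0.0]
contact_force: [0.7, -1.0, -0.8]
opening: 36.0
tcp [487.1 133.9 187.1] yaw 14.21 tilt [ 2.e-04  1.e-04 -1.e+00] open 36.0 F [ 0.7 -1.  -0.8] t 17.48
cm shift [0. 0. 0.] len 0.0 rz None
```

View pics/l_side.png

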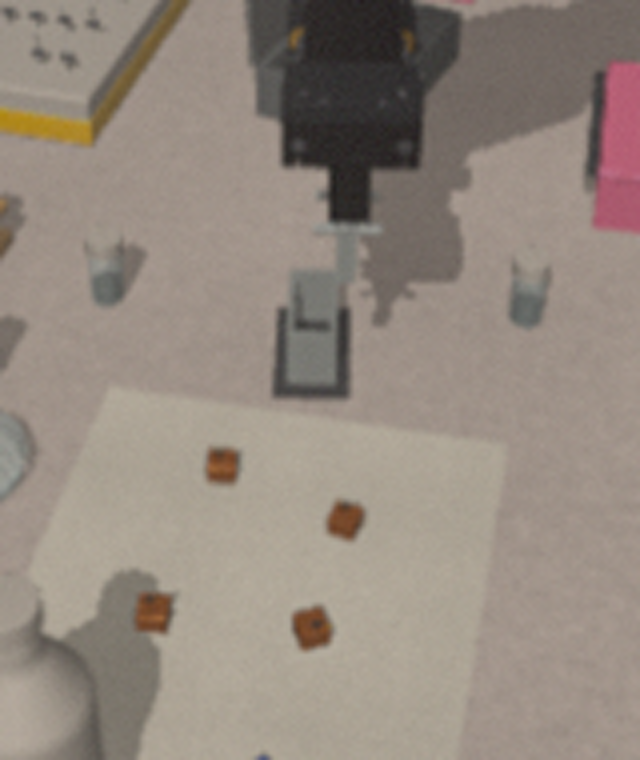

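View pics/l_wrist.png

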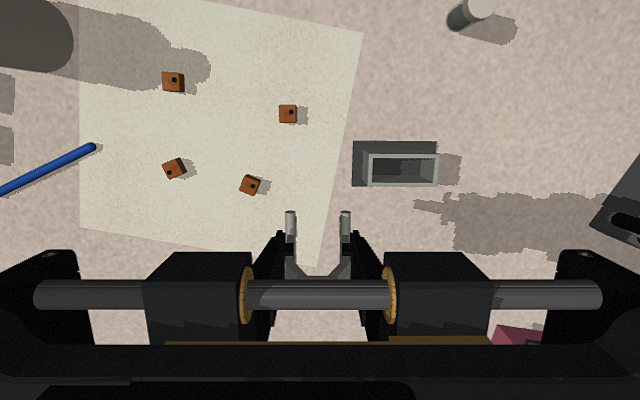

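```bash
cat >> h.py <<'E'
from scipy.optimize import minimize
def blocks(p,roi=None):
    """amber blobs -> block pose by fitting the silhouette of an 18x18x14 box on the table"""
    hsv=cv2.cvtColor(p["color"],cv2.COLOR_RGB2HSV)
    m=((hsv[...,0]<16)&(hsv[...,1]>120)&(hsv[...,2]>40)).astype(np.uint8)
    m=cv2.morphologyEx(m,cv2.MORPH_CLOSE,np.ones((5,5),np.uint8))
    n,lab,st,cen=cv2.connectedComponentsWithStats(m)
    out=[]
    K=4
    for i in range(1,n):
        if st[i,4]<60: continue
        x0,y0,w,h=st[i,:4]; 
        X=atz(p,cen[i][::-1],7)
        if not(350<X[0]<700 and 120<X[1]<420): continue
        x0-=8;y0-=8;w+=16;h+=16
        t=np.zeros((h,w),np.float32); yy=max(0,-y0); xx=max(0,-x0)
        sub=(lab[max(0,y0):y0+h,max(0,x0):x0+w]==i); t[yy:yy+sub.shape[0],xx:xx+sub.shape[1]]=sub
        T=cv2.resize(t,None,fx=K,fy=K,interpolation=cv2.INTER_NEAREST)>.5
        def cost(v):
            c,s=np.cos(v[2]),np.sin(v[2]); P=[]
            for a in(-9,9):
                for b in(-9,9):
                    for z in(0,14):
                        q=proj(p,[v[0]+c*a-s*b,v[1]+s*a+c*b,z]); P.append([(q[1]-x0+.5)*K-.5,(q[0]-y0+.5)*K-.5])
            im=np.zeros(T.shape,np.uint8); cv2.fillConvexPoly(im,np.round(cv2.convexHull(np.float32(P))*16).astype(int).reshape(-1,1,2),1,shift=4)
            im=im>0; return 1-(im&T).sum()/max(1,(im|T).sum())
        best=min((minimize(cost,[X[0],X[1],np.radians(a)],method="Nelder-Mead",options=dict(initial_simplex=[[X[0],X[1],np.radians(a)],[X[0]+3,X[1],np.radians(a)],[X[0],X[1]+3,np.radians(a)],[X[0],X[1],np.radians(a+12)]])) for a in(0,22,45,67)),key=lambda r:r.fun)
        out.append((best.x[0],best.x[1],np.degrees(best.x[2])%90,1-best.fun,cen[i][::-1].round(0).tolist(),int(st[i,4])))
    return out
E
python3 -c "
from h import *
p=shot('wrist')
for b in blocks(p): print([np.round(v,2) for v in b])"
```

```text
[np.float64(553.32), np.float64(302.35), np.float64(6.87), np.float64(0.87), array([ 83., 171.]), np.int64(405)]
[np.float64(551.71), np.float64(183.17), np.float64(12.7), np.float64(0.89), array([115., 285.]), np.int64(309)]
[np.float64(466.11), np.float64(289.55), np.float64(35.77), np.float64(0.86), array([169., 172.]), np.int64(333)]
[np.float64(467.98), np.float64(206.79), np.float64(75.1), np.float64(0.85), array([186., 248.]), np.int64(295)]
```

```bash
cat >> h.py <<'E'
def overlay(p,bl,name,crop,k):
    im=cv2.resize(p["color"][:,:,::-1],None,fx=k,fy=k,interpolation=cv2.INTER_CUBIC)
    for b in bl:
        c,s=np.cos(np.radians(b[2])),np.sin(np.radians(b[2]))
        for z,col in((14,(0,255,0)),(0,(255,0,0))):
            q=np.array([proj(p,[b[0]+c*a-s*d,b[1]+s*a+c*d,z])[::-1] for a,d in((9,9),(9,-9),(-9,-9),(-9,9))])
            cv2.polylines(im,[np.round((q+.5)*k-.5).astype(int)],True,col,1)
    r0,r1,c0,c1=[v*k for v in crop]; cv2.imwrite("pics/"+name+".png",im[r0:r1,c0:c1])
E
python3 -c "
from h import *
p=shot('wrist')
overlay(p,blocks(p),'m_ov',(60,210,150,310),5)"
```

```text
(no output)
```

View pics/m_ov.png

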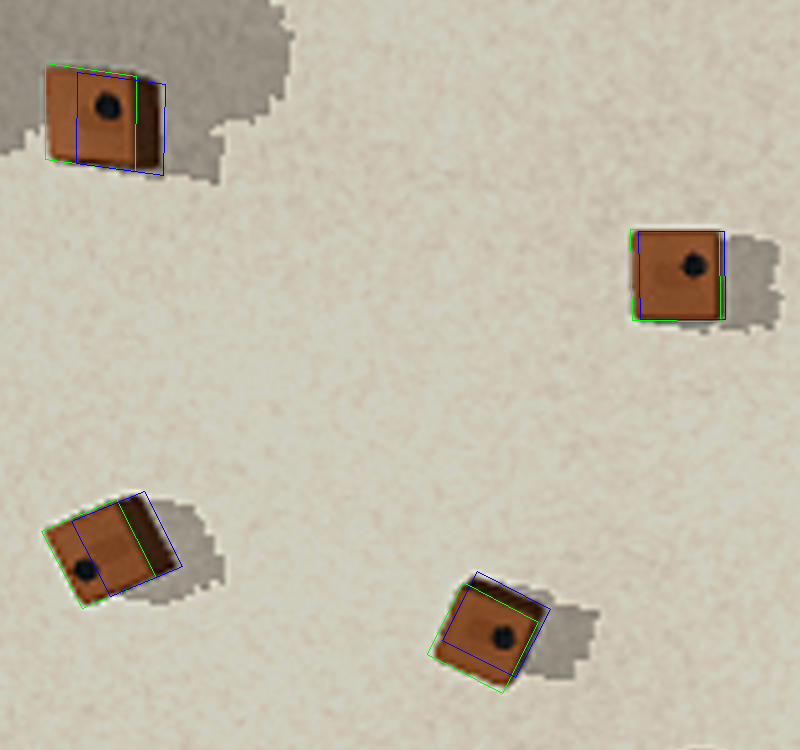

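All four blocks are fitted, and the overlay matches the picture: blocks at (171,83), (285,115), (172,169), (248,186). First pick is the block at (552,183).

```bash
python3 -c "
from h import *
todo(551.7,183.2,80,12.7)"
```

```text
tcp [488.8 131.7 186.5] yaw 14.03 tilt [ 4.e-04 -2.e-04 -1.e+00] open 35.8 F [ 0.5 -0.1 -0.7] t 17.68
cm shift [ 7.35 -3.48 10.65] len 13.4 rz 1.33
```

```bash
python3 -m jog '[{"dx":2.4,"dy":-1.2,"dz":2.8,"rx":0,"ry":0,"rz":0,"hand":-1},{"dx":2.4,"dy":-1.2,"dz":2.8,"rx":0,"ry":0,"rz":0,"hand":-1},{"dx":2.5,"dy":-1.1,"dz":2.8,"rx":0,"ry":0,"rz":1.3,"hand":-1},{"dx":0,"dy":0,"dz":0,"rx":0,"ry":0,"rz":0,"hand":-1},{"dx":0,"dy":0,"dz":0,"rx":0,"ry":0,"rz":0,"hand":-1}]'; python3 -c "
from h import *
p=shot('wrist');b=blocks(p)
for q in b: print([np.round(v,2) for v in q])
overlay(p,b,'n_ov',(100,300,180,440),3)
todo(b[0][0],b[0][1],48.5,b[0][2])
p=shot('side'); save(p,'n_side',(200,350,240,400),4)"
```

```text
t: 18.3
tool_pos: [550.6, 183.2, 102.4]
eef_rot: [0.994, 0.111, -0.0, 0.0]
contact_force: [-0.4, 0.3, -0.3]
opening: 35.5
[np.float64(553.51), np.float64(302.61), np.float64(15.41), np.float64(0.87), array([170., 177.]), np.int64(610)]
[np.float64(551.82), np.float64(182.91), np.float64(13.21), np.float64(0.88), array([203., 319.]), np.int64(483)]
tcp [550.7 183.2 102.9] yaw 12.73 tilt [ 4.e-04 -1.e-04 -1.e+00] open 36.1 F [ 0.1  0.7 -0.7] t 18.35
cm shift [  2.9  -11.59   5.44] len 13.13 rz -2.69
```

View pics/n_ov.png

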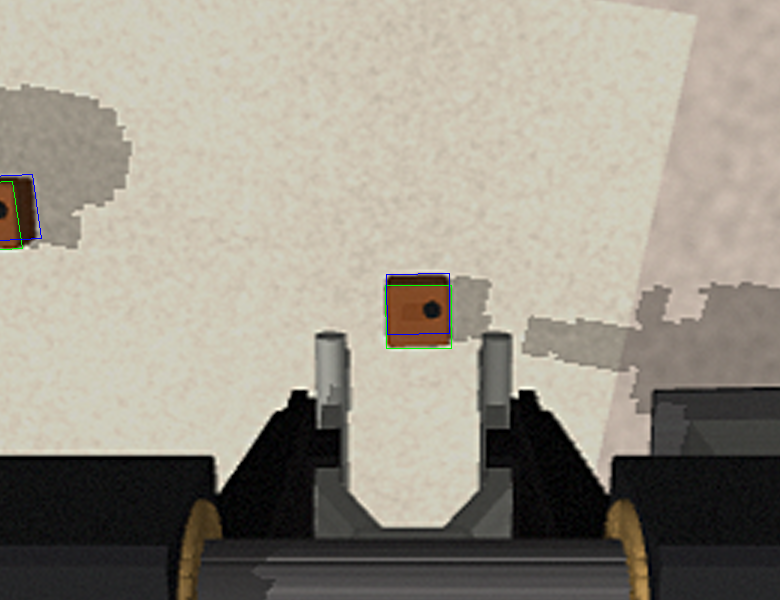

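View pics/n_side.png

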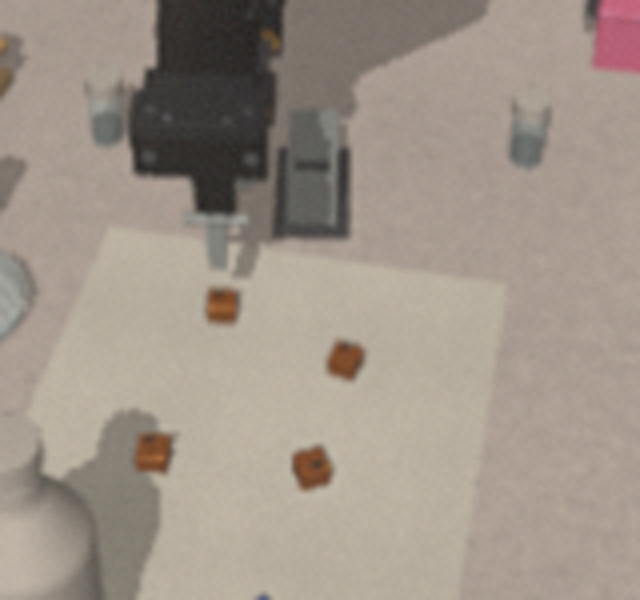

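```bash
python3 -m jog '[{"dx":0.1,"dy":0,"dz":2,"rx":0,"ry":0,"rz":0,"hand":-1},{"dx":0,"dy":0,"dz":2,"rx":0,"ry":0,"rz":0,"hand":-1},{"dx":0,"dy":0,"dz":1.4,"rx":0,"ry":0,"rz":0,"hand":-1},{"dx":0,"dy":0,"dz":0,"rx":0,"ry":0,"rz":0,"hand":-1}]' 7; python3 -m jog '[{"dx":0,"dy":0,"dz":0,"rx":0,"ry":0,"rz":0,"hand":-1},{"dx":0,"dy":0,"dz":0,"rx":0,"ry":0,"rz":0,"hand":-1},{"dx":0,"dy":0,"dz":0,"rx":0,"ry":0,"rz":0,"hand":-1},{"dx":0,"dy":0,"dz":0,"rx":0,"ry":0,"rz":0,"hand":-1}]' 22;  python3 -c "
from h import *
todo()
p=shot('side'); save(p,'o_side',(200,350,240,400),4)"
```

```text
t: 18.9
tool_pos: [551.4, 183.9, 48.0]
eef_rot: [0.994, 0.111, -0.0, 0.0]
contact_force: [0.5, 0.2, -0.6]
opening: 36.0
t: 19.4
tool_pos: [551.9, 184.2, 48.5]
eef_rot: [0.994, 0.111, 0.0, 0.0]
contact_force: [0.1, -0.5, 1.8]
opening: 31.4
tcp [551.9 184.2  48.5] yaw 12.76 tilt [ 6.e-04  0.e+00 -1.e+00] open 31.4 F [ 0.1 -0.5  1.8] t 19.4
cm shift [0. 0. 0.] len 0.0 rz None
```

View pics/o_side.png

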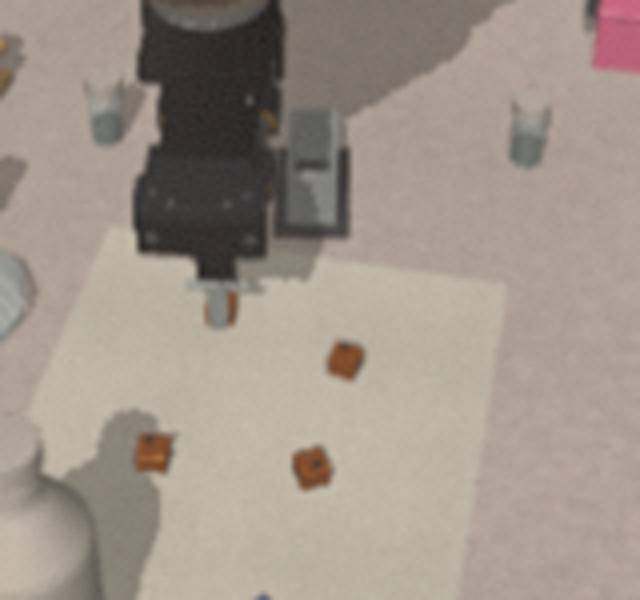

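Opening stopped at 31.4 mm, so the block is gripped. Lift and carry.

```bash
cat >> h.py <<'E'
def W(a,b):
    t=np.radians(-12.13); return 578.7+np.cos(t)*a-np.sin(t)*b, -276.9+np.sin(t)*a+np.cos(t)*b
E
python3 -m jog '[{"dx":0,"dy":0,"dz":-2,"rx":0,"ry":0,"rz":0,"hand":-1},{"dx":0,"dy":0,"dz":-4,"rx":0,"ry":0,"rz":0,"hand":-1},{"dx":0,"dy":0,"dz":-6,"rx":0,"ry":0,"rz":0,"hand":-1}]';  python3 -c "
from h import *
for y in(-50,-17,16,49): print(W(-20,y))
x,y=W(-20,-50)
todo(x,y,54.5,-12.1)
p=shot('side'); save(p,'p_side',(150,350,240,400),4)"
```

```text
t: 19.82
tool_pos: [550.9, 184.0, 168.3]
eef_rot: [0.994, 0.111, -0.002, 0.0]
contact_force: [1.7, -0.5, -1.3]
opening: 31.5
(np.float64(548.6400080532366), np.float64(-321.5810573303778))
(np.float64(555.5743145615505), np.float64(-289.3178368890029))
(np.float64(562.5086210698644), np.float64(-257.0546164476279))
(np.float64(569.4429275781783), np.float64(-224.79139600625294))
tcp [550.9 184.  168.3] yaw 12.76 tilt [-3.2e-03 -8.0e-04 -1.0e+00] open 31.5 F [ 1.7 -0.5 -1.3] t 19.82
cm shift [-11.35  49.26  11.41] len 51.82 rz 24.86
```

View pics/p_side.png

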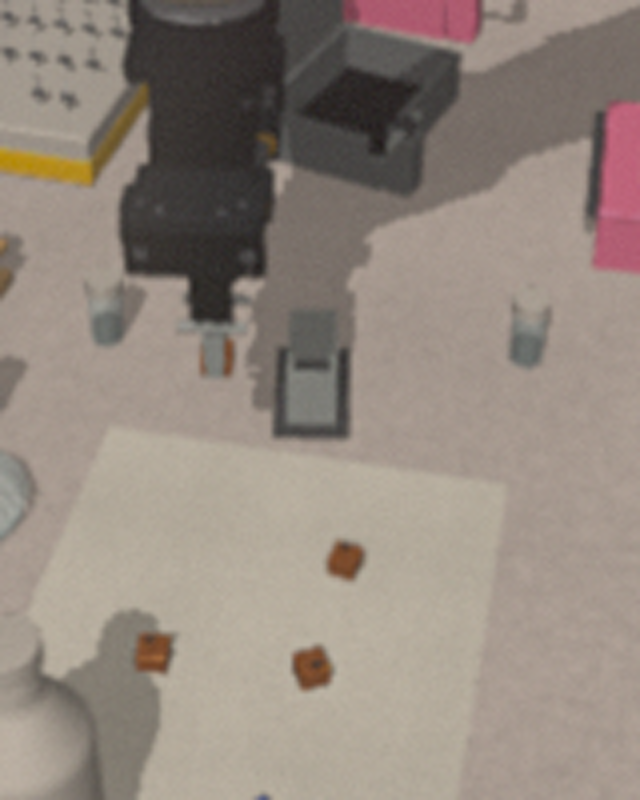

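```bash
python3 -m jog '[{"dx":-1.13,"dy":4.93,"dz":0,"rx":0,"ry":0,"rz":0,"hand":-1},{"dx":-1.13,"dy":4.93,"dz":0,"rx":0,"ry":0,"rz":0,"hand":-1},{"dx":-1.13,"dy":4.93,"dz":0,"rx":0,"ry":0,"rz":0,"hand":-1},{"dx":-1.13,"dy":4.93,"dz":0,"rx":0,"ry":0,"rz":0,"hand":-1},{"dx":-1.13,"dy":4.93,"dz":0,"rx":0,"ry":0,"rz":0,"hand":-1},{"dx":-1.13,"dy":4.93,"dz":0,"rx":0,"ry":0,"rz":0,"hand":-1},{"dx":-1.13,"dy":4.93,"dz":0,"rx":0,"ry":0,"rz":0,"hand":-1},{"dx":-1.13,"dy":4.93,"dz":0,"rx":0,"ry":0,"rz":0,"hand":-1},{"dx":-1.13,"dy":4.93,"dz":0,"rx":0,"ry":0,"rz":0,"hand":-1},{"dx":-1.13,"dy":4.93,"dz":0,"rx":0,"ry":0,"rz":0,"hand":-1}]'; python3 -m jog '[{"dx":0,"dy":0,"dz":0,"rx":0,"ry":0,"rz":8.3,"hand":-1},{"dx":0,"dy":0,"dz":0,"rx":0,"ry":0,"rz":8.3,"hand":-1},{"dx":0,"dy":0,"dz":0,"rx":0,"ry":0,"rz":8.3,"hand":-1},{"dx":0,"dy":0,"dz":0,"rx":0,"ry":0,"rz":0,"hand":-1},{"dx":0,"dy":0,"dz":0,"rx":0,"ry":0,"rz":0,"hand":-1}]'; python3 -c "
from h import *
x,y=W(-20,-50)
todo(x,y,54.5,-12.1)
p=shot('wrist'); save(p,'q_wrist')"
```

```text
t: 21.12
tool_pos: [550.1, -323.3, 168.1]
eef_rot: [0.994, 0.111, 0.0, 0.0]
contact_force: [0.8, 0.9, -1.1]
opening: 31.7
t: 21.75
tool_pos: [550.4, -321.5, 168.2]
eef_rot: [0.995, -0.104, -0.0, 0.0]
contact_force: [0.4, -0.1, -0.7]
opening: 32.3
tcp [ 550.4 -321.5  168.2] yaw -11.96 tilt [-0.e+00 -1.e-04 -1.e+00] open 32.3 F [ 0.4 -0.1 -0.7] t 21.75
cm shift [-0.17  0.04 11.37] len 11.37 rz 0.14
```

View pics/q_wrist.png

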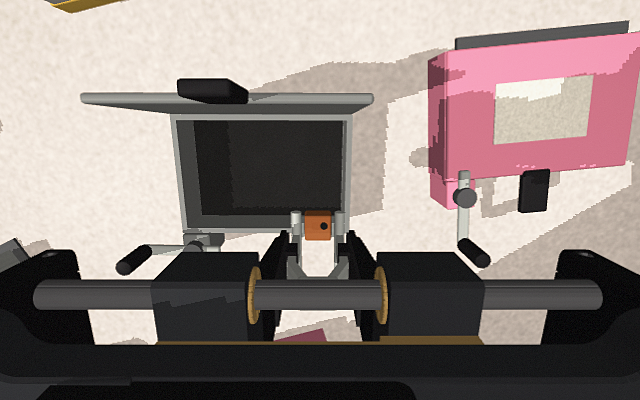

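```bash
python3 -m jog '[{"dx":-0.15,"dy":0,"dz":3,"rx":0,"ry":0,"rz":0,"hand":-1},{"dx":0,"dy":0,"dz":3,"rx":0,"ry":0,"rz":0,"hand":-1},{"dx":0,"dy":0,"dz":3,"rx":0,"ry":0,"rz":0,"hand":-1},{"dx":0,"dy":0,"dz":2.3,"rx":0,"ry":0,"rz":0,"hand":-1},{"dx":0,"dy":0,"dz":0,"rx":0,"ry":0,"rz":0,"hand":-1}]'; python3 -m jog '[{"dx":0,"dy":0,"dz":0,"rx":0,"ry":0,"rz":0,"hand":-1},{"dx":0,"dy":0,"dz":0,"rx":0,"ry":0,"rz":0,"hand":-1},{"dx":0,"dy":0,"dz":0,"rx":0,"ry":0,"rz":0,"hand":-1}]' 7; python3 -c "
from h import *
todo()
p=shot('wrist'); save(p,'r_wrist')"
```

```text
t: 22.42
tool_pos: [548.3, -320.9, 53.9]
eef_rot: [0.994, -0.105, -0.001, -0.001]
contact_force: [-0.1, 0.0, -0.5]
opening: 31.8
t: 22.8
tool_pos: [549.1, -321.4, 56.1]
eef_rot: [0.994, -0.106, 0.001, 0.0]
contact_force: [-0.5, 0.2, -1.5]
opening: 35.5
tcp [ 549.1 -321.4   56.1] yaw -12.13 tilt [ 1.e-03 -8.e-04 -1.e+00] open 35.5 F [-0.5  0.2 -1.5] t 22.8
cm shift [0. 0. 0.] len 0.0 rz None
```

View pics/r_wrist.png

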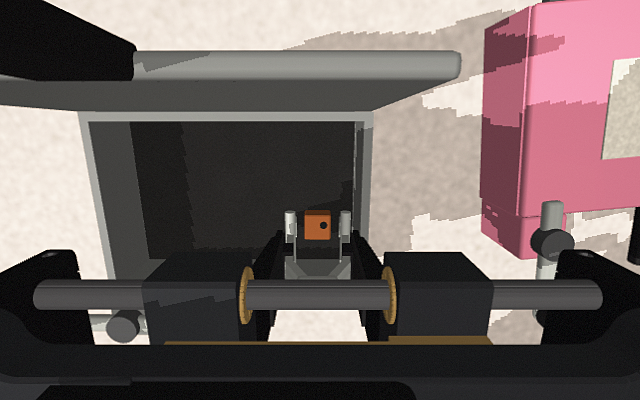

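```bash
python3 -m jog '[{"dx":0,"dy":0,"dz":-3,"rx":0,"ry":0,"rz":0,"hand":-1},{"dx":0,"dy":0,"dz":-4,"rx":0,"ry":0,"rz":0,"hand":-1},{"dx":0,"dy":0,"dz":-5,"rx":0,"ry":0,"rz":0,"hand":-1},{"dx":0,"dy":0,"dz":0,"rx":0,"ry":0,"rz":0,"hand":-1}]';python3 -c "
from h import *
todo(440,207,168,-14.9)
p=shot('wrist'); save(p,'s_wrist')"
```

```text
t: 23.35
tool_pos: [550.2, -322.1, 179.4]
eef_rot: [0.994, -0.106, 0.003, 0.002]
contact_force: [1.4, -0.8, -1.3]
opening: 35.9
tcp [ 550.2 -322.1  179.4] yaw -12.13 tilt [ 0.0058 -0.0043 -1.    ] open 35.9 F [ 1.4 -0.8 -1.3] t 23.35
cm shift [-21.9  -49.42   0.85] len 54.06 rz 2.77
```

View pics/s_wrist.png

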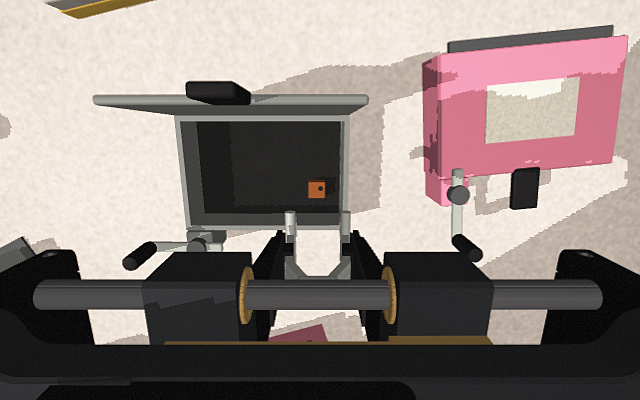

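Block 1 is on the case floor (316,189). Next is the block near (468,207).

```bash
python3 -m jog '[{"dx":-1.92,"dy":-5,"dz":0,"rx":0,"ry":0,"rz":0,"hand":-1},{"dx":-1.92,"dy":-5,"dz":0,"rx":0,"ry":0,"rz":0,"hand":-1},{"dx":-1.92,"dy":-5,"dz":0,"rx":0,"ry":0,"rz":0,"hand":-1},{"dx":-1.92,"dy":-5,"dz":0,"rx":0,"ry":0,"rz":0,"hand":-1},{"dx":-1.92,"dy":-5,"dz":0,"rx":0,"ry":0,"rz":0,"hand":-1},{"dx":-1.92,"dy":-5,"dz":0,"rx":0,"ry":0,"rz":0,"hand":-1},{"dx":-1.92,"dy":-5,"dz":0,"rx":0,"ry":0,"rz":0,"hand":-1},{"dx":-1.92,"dy":-5,"dz":0,"rx":0,"ry":0,"rz":0,"hand":-1},{"dx":-1.92,"dy":-5,"dz":0,"rx":0,"ry":0,"rz":0,"hand":-1},{"dx":-1.92,"dy":-5,"dz":0,"rx":0,"ry":0,"rz":0,"hand":-1}]'; python3 -m jog '[{"dx":0,"dy":0,"dz":3,"rx":0,"ry":0,"rz":2.8,"hand":-1},{"dx":0,"dy":0,"dz":3,"rx":0,"ry":0,"rz":0,"hand":-1},{"dx":0,"dy":0,"dz":0,"rx":0,"ry":0,"rz":0,"hand":-1},{"dx":0,"dy":0,"dz":0,"rx":0,"ry":0,"rz":0,"hand":-1}]'; python3 -c "
from h import *
p=shot('wrist');b=blocks(p)
for q in b: print([np.round(v,2) for v in q])
overlay(p,b,'t_ov',(50,300,100,440),2)
b=min(b,key=lambda q:abs(q[0]-468)+abs(q[1]-207))
todo(b[0],b[1],48.5,b[2]-90)"
```

```text
t: 24.65
tool_pos: [465.3, 209.4, 174.0]
eef_rot: [0.994, -0.106, -0.001, 0.0]
contact_force: [0.3, 0.4, -0.6]
opening: 36.0
t: 25.15
tool_pos: [466.5, 207.8, 115.5]
eef_rot: [0.992, -0.13, -0.0, 0.0]
contact_force: [1.0, 0.1, -0.2]
opening: 35.6
[np.float64(553.39), np.float64(302.93), np.float64(6.13), np.float64(0.87), array([131., 181.]), np.int64(578)]
[np.float64(467.89), np.float64(206.7), np.float64(81.79), np.float64(0.88), array([198., 319.]), np.int64(440)]
[np.float64(465.87), np.float64(289.59), np.float64(35.5), np.float64(0.87), array([223., 230.]), np.int64(455)]
tcp [466.7 207.8 115.9] yaw -14.96 tilt [ 8.e-04  1.e-04 -1.e+00] open 35.8 F [ 0.3 -0.5 -0.9] t 25.2
cm shift [0.14 0.08 6.74] len 6.74 rz -6.75
```

View pics/t_ov.png

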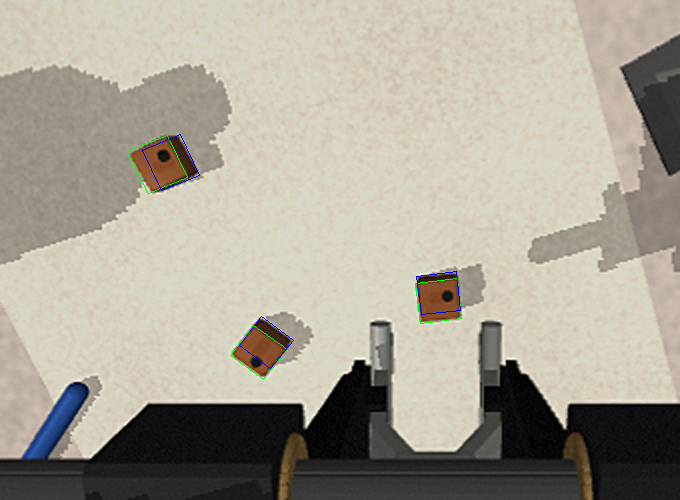

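```bash
python3 -m jog '[{"dx":0.14,"dy":0.08,"dz":1,"rx":0,"ry":0,"rz":-6.3,"hand":-1},{"dx":0,"dy":0,"dz":2,"rx":0,"ry":0,"rz":0,"hand":-1},{"dx":0,"dy":0,"dz":2.2,"rx":0,"ry":0,"rz":0,"hand":-1},{"dx":0,"dy":0,"dz":1.5,"rx":0,"ry":0,"rz":0,"hand":-1},{"dx":0,"dy":0,"dz":0,"rx":0,"ry":0,"rz":0,"hand":-1}]' 7; python3 -m jog '[{"dx":0,"dy":0,"dz":0,"rx":0,"ry":0,"rz":0,"hand":-1},{"dx":0,"dy":0,"dz":0,"rx":0,"ry":0,"rz":0,"hand":-1},{"dx":0,"dy":0,"dz":0,"rx":0,"ry":0,"rz":0,"hand":-1},{"dx":0,"dy":0,"dz":0,"rx":0,"ry":0,"rz":0,"hand":-1}]' 22; python3 -m jog '[{"dx":0,"dy":0,"dz":-2,"rx":0,"ry":0,"rz":0,"hand":-1},{"dx":0,"dy":0,"dz":-4,"rx":0,"ry":0,"rz":0,"hand":-1},{"dx":0,"dy":0,"dz":-6,"rx":0,"ry":0,"rz":0,"hand":-1},{"dx":0,"dy":0,"dz":0,"rx":0,"ry":0,"rz":0,"hand":-1}]';  python3 -c "
from h import *
x,y=W(-20,-17)
todo(x,y,54.5,-12.1)
p=shot('wrist'); save(p,'u_wrist')"
```

```text
t: 25.82
tool_pos: [467.4, 206.6, 48.0]
eef_rot: [0.997, -0.075, -0.0, 0.0]
contact_force: [-0.5, -0.3, -1.2]
opening: 35.9
t: 26.32
tool_pos: [467.6, 206.8, 48.4]
eef_rot: [0.997, -0.075, 0.0, -0.0]
contact_force: [-0.2, 0.4, 0.3]
opening: 31.2
t: 26.82
tool_pos: [469.0, 207.3, 171.9]
eef_rot: [0.997, -0.075, 0.003, -0.001]
contact_force: [0.7, -1.1, -0.4]
opening: 31.7
tcp [469.  207.3 171.9] yaw -8.63 tilt [ 0.0071  0.002  -1.    ] open 31.7 F [ 0.7 -1.1 -0.4] t 26.82
cm shift [15.93 47.84 11.7 ] len 51.76 rz 3.47
```

View pics/u_wrist.png

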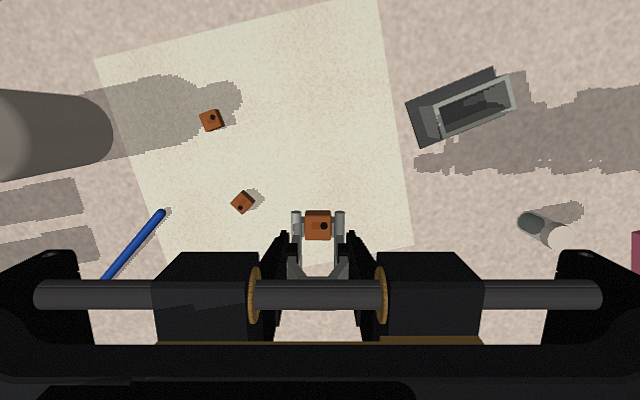

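```bash
python3 -m jog '[{"dx":1.59,"dy":4.78,"dz":0,"rx":0,"ry":0,"rz":0,"hand":-1},{"dx":1.59,"dy":4.78,"dz":0,"rx":0,"ry":0,"rz":0,"hand":-1},{"dx":1.59,"dy":4.78,"dz":0,"rx":0,"ry":0,"rz":0,"hand":-1},{"dx":1.59,"dy":4.78,"dz":0,"rx":0,"ry":0,"rz":0,"hand":-1},{"dx":1.59,"dy":4.78,"dz":0,"rx":0,"ry":0,"rz":0,"hand":-1},{"dx":1.59,"dy":4.78,"dz":0,"rx":0,"ry":0,"rz":0,"hand":-1},{"dx":1.59,"dy":4.78,"dz":0,"rx":0,"ry":0,"rz":0,"hand":-1},{"dx":1.59,"dy":4.78,"dz":0,"rx":0,"ry":0,"rz":0,"hand":-1},{"dx":1.59,"dy":4.78,"dz":0,"rx":0,"ry":0,"rz":0,"hand":-1},{"dx":1.59,"dy":4.78,"dz":0,"rx":0,"ry":0,"rz":0,"hand":-1}]'; python3 -m jog '[{"dx":0,"dy":0,"dz":2,"rx":0,"ry":0,"rz":3.5,"hand":-1},{"dx":0,"dy":0,"dz":0,"rx":0,"ry":0,"rz":0,"hand":-1},{"dx":0,"dy":0,"dz":0,"rx":0,"ry":0,"rz":0,"hand":-1}]'; python3 -c "
from h import *
x,y=W(-20,-17)
todo(x,y,54.5,-12.1)
p=shot('wrist'); save(p,'v_wrist')"
```

```text
t: 28.12
tool_pos: [552.4, -291.1, 166.1]
eef_rot: [0.997, -0.075, -0.001, -0.001]
contact_force: [0.1, 0.0, -0.5]
opening: 31.7
t: 28.5
tool_pos: [552.8, -289.1, 147.8]
eef_rot: [0.994, -0.105, -0.0, -0.0]
contact_force: [0.3, -0.0, -0.5]
opening: 31.6
tcp [ 552.8 -289.1  147.8] yaw -12.04 tilt [-9.e-04  6.e-04 -1.e+00] open 31.6 F [ 0.3 -0.  -0.5] t 28.5
cm shift [ 0.29 -0.04  9.33] len 9.34 rz 0.06
```

View pics/v_wrist.png

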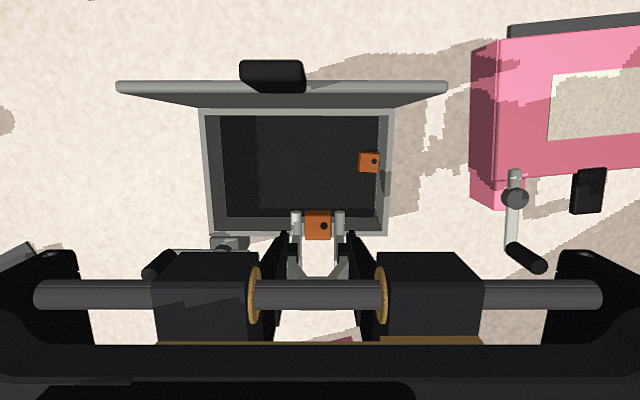

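```bash
python3 -m jog '[{"dx":0.25,"dy":0,"dz":2.5,"rx":0,"ry":0,"rz":0,"hand":-1},{"dx":0,"dy":0,"dz":2.5,"rx":0,"ry":0,"rz":0,"hand":-1},{"dx":0,"dy":0,"dz":2.5,"rx":0,"ry":0,"rz":0,"hand":-1},{"dx":0,"dy":0,"dz":1.8,"rx":0,"ry":0,"rz":0,"hand":-1},{"dx":0,"dy":0,"dz":0,"rx":0,"ry":0,"rz":0,"hand":-1}]'; python3 -m jog '[{"dx":0,"dy":0,"dz":0,"rx":0,"ry":0,"rz":0,"hand":-1},{"dx":0,"dy":0,"dz":0,"rx":0,"ry":0,"rz":0,"hand":-1},{"dx":0,"dy":0,"dz":0,"rx":0,"ry":0,"rz":0,"hand":-1}]' 7; python3 -m jog '[{"dx":0,"dy":0,"dz":-3,"rx":0,"ry":0,"rz":0,"hand":-1},{"dx":0,"dy":0,"dz":-4,"rx":0,"ry":0,"rz":0,"hand":-1},{"dx":0,"dy":0,"dz":-4,"rx":0,"ry":0,"rz":0,"hand":-1},{"dx":0,"dy":0,"dz":0,"rx":0,"ry":0,"rz":0,"hand":-1}]';python3 -c "
from h import *
todo(466,289.6,168,35.5)
p=shot('wrist'); save(p,'w_wrist')"
```

```text
t: 29.18
tool_pos: [555.2, -289.8, 54.6]
eef_rot: [0.994, -0.105, -0.001, -0.0]
contact_force: [0.0, 0.2, -1.0]
opening: 31.4
t: 29.55
tool_pos: [555.5, -290.4, 55.9]
eef_rot: [0.994, -0.106, 0.0, 0.0]
contact_force: [-0.9, -0.7, -0.2]
opening: 35.9
t: 30.05
tool_pos: [556.4, -290.9, 168.6]
eef_rot: [0.994, -0.106, 0.003, 0.001]
contact_force: [-1.4, 1.0, -1.0]
opening: 35.9
tcp [ 556.4 -290.9  168.6] yaw -12.14 tilt [ 0.0049 -0.0033 -1.    ] open 35.9 F [-1.4  1.  -1. ] t 30.05
cm shift [-21.04 -54.85  -0.18] len 58.75 rz -47.64
```

View pics/w_wrist.png

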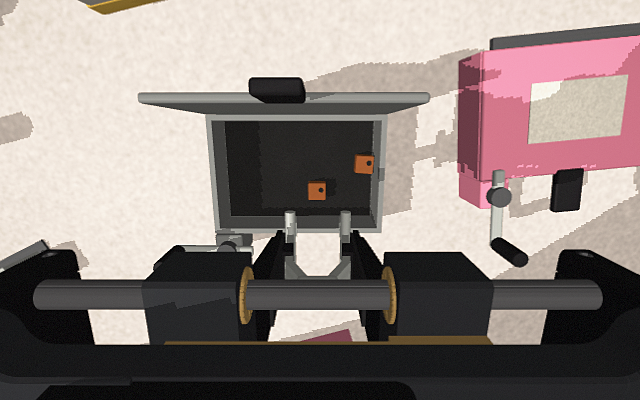

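```bash
python3 -m jog '[{"dx":-2.1,"dy":-5.48,"dz":0,"rx":0,"ry":0,"rz":0,"hand":-1},{"dx":-2.1,"dy":-5.48,"dz":0,"rx":0,"ry":0,"rz":0,"hand":-1},{"dx":-2.1,"dy":-5.48,"dz":0,"rx":0,"ry":0,"rz":0,"hand":-1},{"dx":-2.1,"dy":-5.48,"dz":0,"rx":0,"ry":0,"rz":0,"hand":-1},{"dx":-2.1,"dy":-5.48,"dz":0,"rx":0,"ry":0,"rz":0,"hand":-1},{"dx":-2.1,"dy":-5.48,"dz":0,"rx":0,"ry":0,"rz":0,"hand":-1},{"dx":-2.1,"dy":-5.48,"dz":0,"rx":0,"ry":0,"rz":0,"hand":-1},{"dx":-2.1,"dy":-5.48,"dz":0,"rx":0,"ry":0,"rz":0,"hand":-1},{"dx":-2.1,"dy":-5.48,"dz":0,"rx":0,"ry":0,"rz":0,"hand":-1},{"dx":-2.1,"dy":-5.48,"dz":0,"rx":0,"ry":0,"rz":0,"hand":-1}]'; python3 -m jog '[{"dx":0,"dy":0,"dz":0,"rx":0,"ry":0,"rz":-9.5,"hand":-1},{"dx":0,"dy":0,"dz":0,"rx":0,"ry":0,"rz":-9.5,"hand":-1},{"dx":0,"dy":0,"dz":0,"rx":0,"ry":0,"rz":-9.5,"hand":-1},{"dx":0,"dy":0,"dz":2,"rx":0,"ry":0,"rz":-9.5,"hand":-1},{"dx":0,"dy":0,"dz":3,"rx":0,"ry":0,"rz":-9.5,"hand":-1},{"dx":0,"dy":0,"dz":0,"rx":0,"ry":0,"rz":0,"hand":-1},{"dx":0,"dy":0,"dz":0,"rx":0,"ry":0,"rz":0,"hand":-1}]'; python3 -c "
from h import *
p=shot('wrist');b=blocks(p)
for q in b: print([np.round(v,2) for v in q])
overlay(p,b,'x_ov',(50,300,200,540),2)
b=min(b,key=lambda q:abs(q[0]-466)+abs(q[1]-289))
todo(b[0],b[1],48.5,b[2])"
```

```text
t: 31.35
tool_pos: [464.2, 291.3, 164.0]
eef_rot: [0.994, -0.106, -0.001, 0.001]
contact_force: [0.3, -1.1, -1.0]
opening: 36.0
t: 32.22
tool_pos: [465.4, 289.7, 115.5]
eef_rot: [0.953, 0.302, -0.0, 0.0]
contact_force: [0.6, -1.5, 0.2]
opening: 35.9
[np.float64(553.06), np.float64(302.81), np.float64(10.05), np.float64(0.9), array([107., 367.]), np.int64(529)]
[np.float64(465.46), np.float64(289.38), np.float64(35.21), np.float64(0.87), array([201., 318.]), np.int64(435)]
tcp [465.5 289.8 115.8] yaw 35.19 tilt [ 6.e-04  2.e-04 -1.e+00] open 36.0 F [-0.2 -1.  -0.3] t 32.27
cm shift [-0.04  0.03  6.73] len 6.73 rz -0.02
```

View pics/x_ov.png

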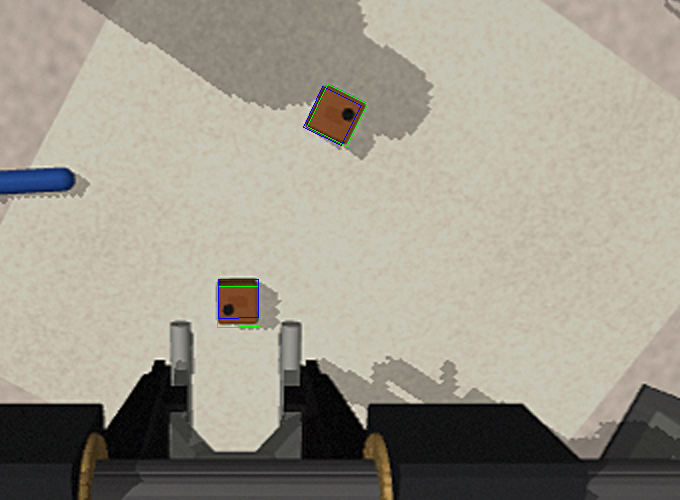

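Aligned on block C: it sits midway between the tongs' tips.

```bash
python3 -m jog '[{"dx":0,"dy":0,"dz":2,"rx":0,"ry":0,"rz":0,"hand":-1},{"dx":0,"dy":0,"dz":2.5,"rx":0,"ry":0,"rz":0,"hand":-1},{"dx":0,"dy":0,"dz":2.2,"rx":0,"ry":0,"rz":0,"hand":-1},{"dx":0,"dy":0,"dz":0,"rx":0,"ry":0,"rz":0,"hand":-1}]' 7; python3 -m jog '[{"dx":0,"dy":0,"dz":0,"rx":0,"ry":0,"rz":0,"hand":-1},{"dx":0,"dy":0,"dz":0,"rx":0,"ry":0,"rz":0,"hand":-1},{"dx":0,"dy":0,"dz":0,"rx":0,"ry":0,"rz":0,"hand":-1},{"dx":0,"dy":0,"dz":0,"rx":0,"ry":0,"rz":0,"hand":-1}]' 22; python3 -m jog '[{"dx":0,"dy":0,"dz":-2,"rx":0,"ry":0,"rz":0,"hand":-1},{"dx":0,"dy":0,"dz":-4,"rx":0,"ry":0,"rz":0,"hand":-1},{"dx":0,"dy":0,"dz":-6,"rx":0,"ry":0,"rz":0,"hand":-1},{"dx":0,"dy":0,"dz":0,"rx":0,"ry":0,"rz":9.5,"hand":-1},{"dx":0,"dy":0,"dz":0,"rx":0,"ry":0,"rz":9.5,"hand":-1},{"dx":0,"dy":0,"dz":0,"rx":0,"ry":0,"rz":9.5,"hand":-1},{"dx":0,"dy":0,"dz":0,"rx":0,"ry":0,"rz":9.5,"hand":-1},{"dx":0,"dy":0,"dz":0,"rx":0,"ry":0,"rz":9.3,"hand":-1},{"dx":0,"dy":0,"dz":0,"rx":0,"ry":0,"rz":0,"hand":-1}]';  python3 -c "
from h import *
x,y=W(-20,16)
todo(x,y,54.5,-12.1)
p=shot('wrist'); save(p,'y_wrist')"
```

```text
t: 32.78
tool_pos: [465.0, 289.6, 47.9]
eef_rot: [0.953, 0.303, -0.001, 0.0]
contact_force: [0.4, 0.6, 0.5]
opening: 35.6
t: 33.28
tool_pos: [465.4, 289.8, 48.6]
eef_rot: [0.953, 0.304, 0.0, -0.0]
contact_force: [-0.3, 0.4, 1.9]
opening: 32.3
t: 34.4
tool_pos: [465.2, 289.6, 168.2]
eef_rot: [0.995, -0.104, -0.0, 0.0]
contact_force: [0.7, 0.1, -0.6]
opening: 31.6
tcp [465.2 289.6 168.2] yaw -11.88 tilt [-0.e+00 -1.e-04 -1.e+00] open 31.6 F [ 0.7  0.1 -0.6] t 34.4
cm shift [20.78 51.49 11.38] len 56.68 rz 0.22
```

View pics/y_wrist.png

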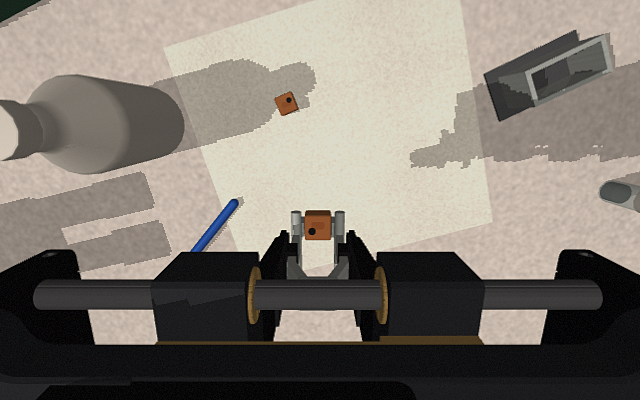

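```bash
python3 -m jog '[{"dx":2.08,"dy":5.15,"dz":0,"rx":0,"ry":0,"rz":0,"hand":-1},{"dx":2.08,"dy":5.15,"dz":0,"rx":0,"ry":0,"rz":0,"hand":-1},{"dx":2.08,"dy":5.15,"dz":0,"rx":0,"ry":0,"rz":0,"hand":-1},{"dx":2.08,"dy":5.15,"dz":0,"rx":0,"ry":0,"rz":0,"hand":-1},{"dx":2.08,"dy":5.15,"dz":0,"rx":0,"ry":0,"rz":0,"hand":-1},{"dx":2.08,"dy":5.15,"dz":0,"rx":0,"ry":0,"rz":0,"hand":-1},{"dx":2.08,"dy":5.15,"dz":0,"rx":0,"ry":0,"rz":0,"hand":-1},{"dx":2.08,"dy":5.15,"dz":0,"rx":0,"ry":0,"rz":0,"hand":-1},{"dx":2.08,"dy":5.15,"dz":0,"rx":0,"ry":0,"rz":0,"hand":-1},{"dx":2.08,"dy":5.15,"dz":0,"rx":0,"ry":0,"rz":0,"hand":-1}]'; python3 -m jog '[{"dx":0,"dy":0,"dz":2,"rx":0,"ry":0,"rz":0,"hand":-1},{"dx":0,"dy":0,"dz":0,"rx":0,"ry":0,"rz":0,"hand":-1},{"dx":0,"dy":0,"dz":0,"rx":0,"ry":0,"rz":0,"hand":-1}]'; python3 -c "
from h import *
x,y=W(-20,16)
todo(x,y,54.5,-12.1)
p=shot('wrist'); save(p,'z_wrist')"
```

```text
t: 35.7
tool_pos: [562.3, -259.1, 168.3]
eef_rot: [0.995, -0.102, 0.0, 0.0]
contact_force: [0.3, 0.2, 0.1]
opening: 31.3
t: 36.08
tool_pos: [562.4, -256.7, 148.8]
eef_rot: [0.995, -0.103, 0.0, 0.0]
contact_force: [-0.3, 0.7, 0.3]
opening: 32.1
tcp [ 562.4 -256.7  148.8] yaw -11.82 tilt [ 2.e-04 -2.e-04 -1.e+00] open 32.1 F [-0.3  0.7  0.3] t 36.08
cm shift [0.02 0.03 9.43] len 9.43 rz 0.28
```

View pics/z_wrist.png

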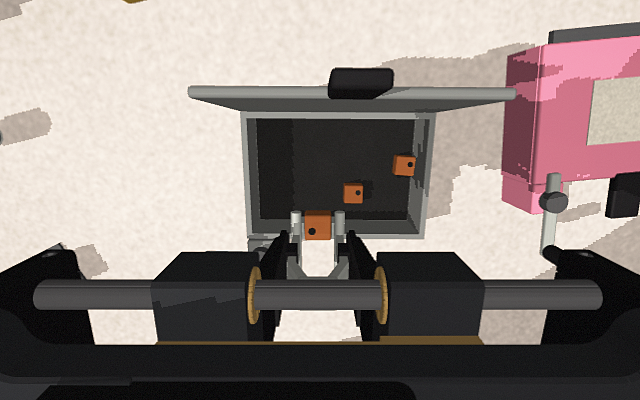

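```bash
python3 -m jog '[{"dx":0,"dy":0,"dz":2.5,"rx":0,"ry":0,"rz":0,"hand":-1},{"dx":0,"dy":0,"dz":2.5,"rx":0,"ry":0,"rz":0,"hand":-1},{"dx":0,"dy":0,"dz":2.5,"rx":0,"ry":0,"rz":0,"hand":-1},{"dx":0,"dy":0,"dz":1.9,"rx":0,"ry":0,"rz":0,"hand":-1},{"dx":0,"dy":0,"dz":0,"rx":0,"ry":0,"rz":0,"hand":-1}]'; python3 -m jog '[{"dx":0,"dy":0,"dz":0,"rx":0,"ry":0,"rz":0,"hand":-1},{"dx":0,"dy":0,"dz":0,"rx":0,"ry":0,"rz":0,"hand":-1},{"dx":0,"dy":0,"dz":0,"rx":0,"ry":0,"rz":0,"hand":-1}]' 7; python3 -m jog '[{"dx":0,"dy":0,"dz":-3,"rx":0,"ry":0,"rz":0,"hand":-1},{"dx":0,"dy":0,"dz":-4,"rx":0,"ry":0,"rz":0,"hand":-1},{"dx":0,"dy":0,"dz":-4,"rx":0,"ry":0,"rz":0,"hand":-1},{"dx":0,"dy":0,"dz":-1.5,"rx":0,"ry":0,"rz":0,"hand":-1},{"dx":0,"dy":0,"dz":0,"rx":0,"ry":0,"rz":0,"hand":-1}]';python3 -c "
from h import *
todo(553.2,302.8,168,98.5)
p=shot('wrist'); save(p,'aa_wrist')
p=shot('side'); save(p,'aa_side',(240,400,200,400),4)"
```

```text
t: 36.75
tool_pos: [562.1, -256.8, 53.6]
eef_rot: [0.995, -0.104, -0.001, -0.0]
contact_force: [0.1, -0.9, -0.6]
opening: 31.5
t: 37.12
tool_pos: [562.4, -257.3, 54.9]
eef_rot: [0.995, -0.104, 0.0, 0.0]
contact_force: [0.6, -0.6, -1.2]
opening: 35.9
t: 37.75
tool_pos: [562.3, -257.2, 179.6]
eef_rot: [0.995, -0.104, 0.001, 0.0]
contact_force: [-0.1, -0.1, -1.2]
opening: 35.8
tcp [ 562.3 -257.2  179.6] yaw -11.94 tilt [ 1.1e-03 -7.0e-04 -1.0e+00] open 35.8 F [-0.1 -0.1 -1.2] t 37.75
cm shift [-12.48 -54.61   1.12] len 56.02 rz -110.44
```

View pics/aa_wrist.png

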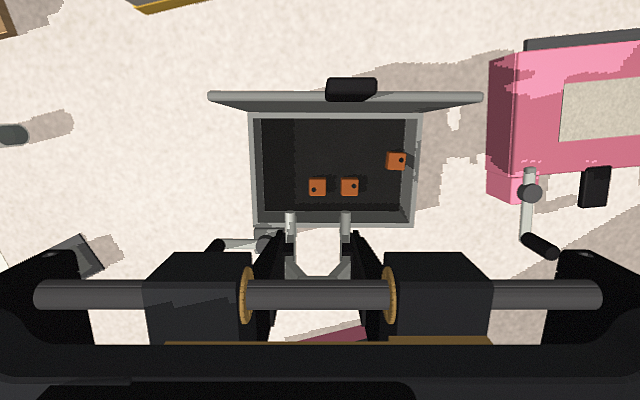

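View pics/aa_side.png

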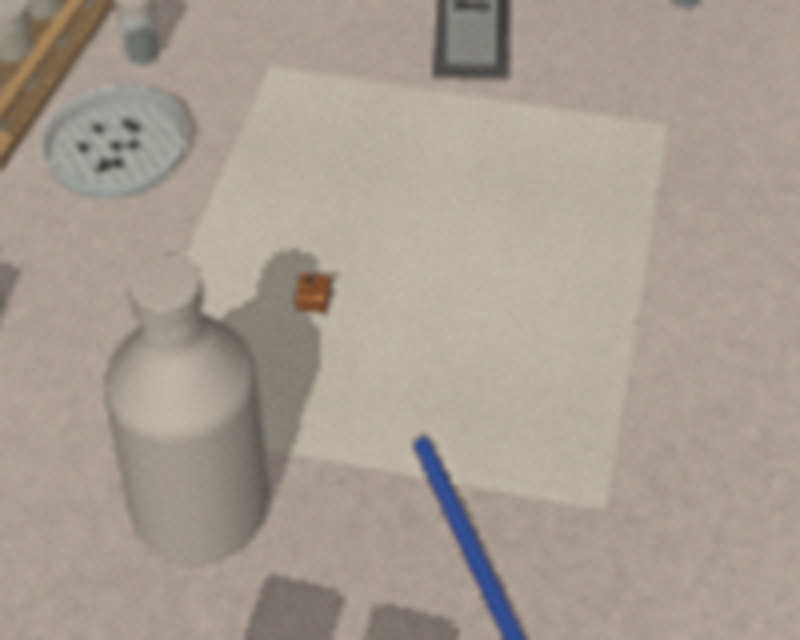

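```bash
python3 -m jog '[{"dx":-1.25,"dy":-5.46,"dz":0,"rx":0,"ry":0,"rz":0,"hand":-1},{"dx":-1.25,"dy":-5.46,"dz":0,"rx":0,"ry":0,"rz":0,"hand":-1},{"dx":-1.25,"dy":-5.46,"dz":0,"rx":0,"ry":0,"rz":0,"hand":-1},{"dx":-1.25,"dy":-5.46,"dz":0,"rx":0,"ry":0,"rz":0,"hand":-1},{"dx":-1.25,"dy":-5.46,"dz":0,"rx":0,"ry":0,"rz":0,"hand":-1},{"dx":-1.25,"dy":-5.46,"dz":0,"rx":0,"ry":0,"rz":0,"hand":-1},{"dx":-1.25,"dy":-5.46,"dz":0,"rx":0,"ry":0,"rz":0,"hand":-1},{"dx":-1.25,"dy":-5.46,"dz":0,"rx":0,"ry":0,"rz":0,"hand":-1},{"dx":-1.25,"dy":-5.46,"dz":0,"rx":0,"ry":0,"rz":0,"hand":-1},{"dx":-1.25,"dy":-5.46,"dz":0,"rx":0,"ry":0,"rz":0,"hand":-1}]'; python3 -m jog '[{"dx":0,"dy":0,"dz":0,"rx":0,"ry":0,"rz":-10,"hand":-1},{"dx":0,"dy":0,"dz":0,"rx":0,"ry":0,"rz":-10,"hand":-1},{"dx":0,"dy":0,"dz":0,"rx":0,"ry":0,"rz":-10,"hand":-1},{"dx":0,"dy":0,"dz":0,"rx":0,"ry":0,"rz":-10,"hand":-1},{"dx":0,"dy":0,"dz":0,"rx":0,"ry":0,"rz":-10,"hand":-1},{"dx":0,"dy":0,"dz":0,"rx":0,"ry":0,"rz":-10,"hand":-1},{"dx":0,"dy":0,"dz":0,"rx":0,"ry":0,"rz":-10,"hand":-1},{"dx":0,"dy":0,"dz":0,"rx":0,"ry":0,"rz":-10,"hand":-1},{"dx":0,"dy":0,"dz":0,"rx":0,"ry":0,"rz":-10,"hand":-1},{"dx":0,"dy":0,"dz":0,"rx":0,"ry":0,"rz":-10,"hand":-1}]';python3 -m jog '[{"dx":0,"dy":0,"dz":0,"rx":0,"ry":0,"rz":-10,"hand":-1},{"dx":0,"dy":0,"dz":3,"rx":0,"ry":0,"rz":0,"hand":-1},{"dx":0,"dy":0,"dz":3,"rx":0,"ry":0,"rz":0,"hand":-1},{"dx":0,"dy":0,"dz":0,"rx":0,"ry":0,"rz":0,"hand":-1},{"dx":0,"dy":0,"dz":0,"rx":0,"ry":0,"rz":0,"hand":-1}]'; python3 -c "
from h import *
p=shot('wrist');b=blocks(p)
for q in b: print([np.round(v,2) for v in q])
overlay(p,b,'ab_ov',(50,300,200,540),2)
b=min(b,key=lambda q:abs(q[0]-553)+abs(q[1]-303))
todo(b[0],b[1],48.5,b[2]+90)"
```

```text
t: 39.1
tool_pos: [552.2, 304.5, 177.3]
eef_rot: [0.995, -0.104, -0.001, 0.001]
contact_force: [-0.1, -0.2, -0.5]
opening: 35.8
t: 40.35
tool_pos: [552.4, 302.6, 177.2]
eef_rot: [0.717, 0.697, -0.001, -0.001]
contact_force: [0.4, -0.1, -1.0]
opening: 35.8
t: 40.98
tool_pos: [553.1, 302.9, 119.3]
eef_rot: [0.656, 0.755, -0.0, -0.0]
contact_force: [0.8, -0.5, -0.3]
opening: 35.7
[np.float64(553.11), np.float64(303.37), np.float64(7.67), np.float64(0.88), array([200., 318.]), np.int64(428)]
tcp [553.3 303.  119.9] yaw 98.06 tilt [ 8.e-04  3.e-04 -1.e+00] open 35.7 F [-0.4 -0.4 -1.4] t 41.02
cm shift [ 0.04 -0.02  7.14] len 7.14 rz 0.38
```

View pics/ab_ov.png

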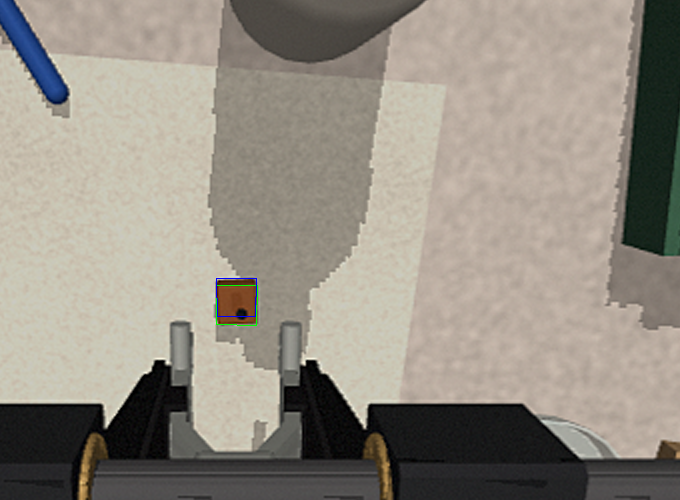

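```bash
python3 -m jog '[{"dx":0,"dy":0,"dz":2.5,"rx":0,"ry":0,"rz":0,"hand":-1},{"dx":0,"dy":0,"dz":2.5,"rx":0,"ry":0,"rz":0,"hand":-1},{"dx":0,"dy":0,"dz":2.1,"rx":0,"ry":0,"rz":0,"hand":-1},{"dx":0,"dy":0,"dz":0,"rx":0,"ry":0,"rz":0,"hand":-1}]' 7; python3 -m jog '[{"dx":0,"dy":0,"dz":0,"rx":0,"ry":0,"rz":0,"hand":-1},{"dx":0,"dy":0,"dz":0,"rx":0,"ry":0,"rz":0,"hand":-1},{"dx":0,"dy":0,"dz":0,"rx":0,"ry":0,"rz":0,"hand":-1},{"dx":0,"dy":0,"dz":0,"rx":0,"ry":0,"rz":0,"hand":-1}]' 22; python3 -m jog '[{"dx":0,"dy":0,"dz":-2,"rx":0,"ry":0,"rz":0,"hand":-1},{"dx":0,"dy":0,"dz":-4,"rx":0,"ry":0,"rz":0,"hand":-1},{"dx":0,"dy":0,"dz":-6,"rx":0,"ry":0,"rz":0,"hand":-1},{"dx":0,"dy":0,"dz":0,"rx":0,"ry":0,"rz":0,"hand":-1}]';  python3 -c "
from h import *
x,y=W(-20,49)
todo(x,y,54.5,-12.1)
p=shot('wrist'); save(p,'ac_wrist')"
```

```text
t: 41.52
tool_pos: [552.7, 302.7, 47.9]
eef_rot: [0.656, 0.755, -0.001, -0.0]
contact_force: [-0.2, -0.5, -0.1]
opening: 35.6
t: 42.02
tool_pos: [553.1, 303.0, 48.7]
eef_rot: [0.656, 0.755, 0.0, 0.0]
contact_force: [-0.7, -1.1, 4.1]
opening: 31.7
t: 42.52
tool_pos: [554.5, 303.6, 172.8]
eef_rot: [0.656, 0.755, 0.004, 0.002]
contact_force: [0.2, 0.3, 0.0]
opening: 31.4
tcp [554.5 303.6 172.8] yaw 98.07 tilt [ 0.0073  0.003  -1.    ] open 31.4 F [0.2 0.3 0. ] t 42.52
cm shift [-52.55  -6.02  11.69] len 54.17 rz 110.17
```

View pics/ac_wrist.png

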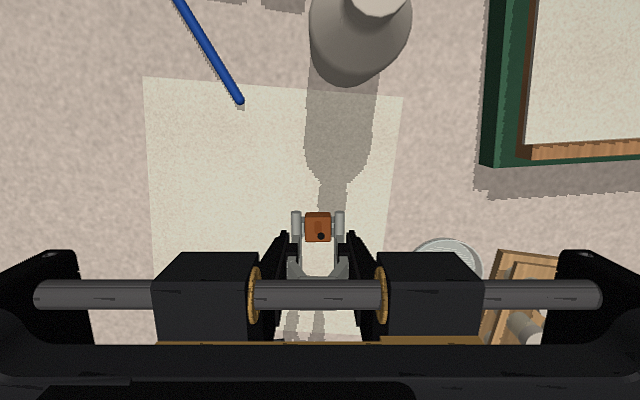

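```bash
python3 -m jog '[{"dx":0,"dy":0,"dz":0,"rx":0,"ry":0,"rz":10,"hand":-1},{"dx":0,"dy":0,"dz":0,"rx":0,"ry":0,"rz":10,"hand":-1},{"dx":0,"dy":0,"dz":0,"rx":0,"ry":0,"rz":10,"hand":-1},{"dx":0,"dy":0,"dz":0,"rx":0,"ry":0,"rz":10,"hand":-1},{"dx":0,"dy":0,"dz":0,"rx":0,"ry":0,"rz":10,"hand":-1},{"dx":0,"dy":0,"dz":0,"rx":0,"ry":0,"rz":10,"hand":-1},{"dx":0,"dy":0,"dz":0,"rx":0,"ry":0,"rz":10,"hand":-1},{"dx":0,"dy":0,"dz":0,"rx":0,"ry":0,"rz":10,"hand":-1},{"dx":0,"dy":0,"dz":0,"rx":0,"ry":0,"rz":10,"hand":-1},{"dx":0,"dy":0,"dz":0,"rx":0,"ry":0,"rz":10,"hand":-1}]';python3 -m jog '[{"dx":0,"dy":0,"dz":0,"rx":0,"ry":0,"rz":10.1,"hand":-1},{"dx":0,"dy":0,"dz":0,"rx":0,"ry":0,"rz":0,"hand":-1}]'; python3 -c "
from h import *
x,y=W(-20,49)
todo(x,y,54.5,-12.1)"
```

```text
t: 43.82
tool_pos: [552.2, 302.6, 166.4]
eef_rot: [1.0, -0.02, -0.001, 0.001]
contact_force: [-0.2, -0.1, -0.3]
opening: 31.5
t: 44.08
tool_pos: [552.4, 302.6, 166.7]
eef_rot: [0.995, -0.104, -0.001, 0.001]
contact_force: [-0.8, -0.4, -0.6]
opening: 31.4
tcp [552.4 302.6 166.7] yaw -11.97 tilt [-0.0022 -0.001  -1.    ] open 31.4 F [-0.8 -0.4 -0.6] t 44.08
cm shift [12.63 51.22 11.27] len 53.95 rz 0.13
```

```bash
python3 -m jog '[{"dx":1.26,"dy":5.12,"dz":0,"rx":0,"ry":0,"rz":0,"hand":-1},{"dx":1.26,"dy":5.12,"dz":0,"rx":0,"ry":0,"rz":0,"hand":-1},{"dx":1.26,"dy":5.12,"dz":0,"rx":0,"ry":0,"rz":0,"hand":-1},{"dx":1.26,"dy":5.12,"dz":0,"rx":0,"ry":0,"rz":0,"hand":-1},{"dx":1.26,"dy":5.12,"dz":0,"rx":0,"ry":0,"rz":0,"hand":-1},{"dx":1.26,"dy":5.12,"dz":0,"rx":0,"ry":0,"rz":0,"hand":-1},{"dx":1.26,"dy":5.12,"dz":0,"rx":0,"ry":0,"rz":0,"hand":-1},{"dx":1.26,"dy":5.12,"dz":0,"rx":0,"ry":0,"rz":0,"hand":-1},{"dx":1.26,"dy":5.12,"dz":0,"rx":0,"ry":0,"rz":0,"hand":-1},{"dx":1.26,"dy":5.12,"dz":0,"rx":0,"ry":0,"rz":0,"hand":-1}]'; python3 -m jog '[{"dx":0,"dy":0,"dz":2,"rx":0,"ry":0,"rz":0,"hand":-1},{"dx":0,"dy":0,"dz":0,"rx":0,"ry":0,"rz":0,"hand":-1},{"dx":0,"dy":0,"dz":0,"rx":0,"ry":0,"rz":0,"hand":-1}]'; python3 -c "
from h import *
x,y=W(-20,49)
todo(x,y,54.5,-12.1)
p=shot('wrist'); save(p,'ad_wrist')"
```

```text
t: 45.32
tool_pos: [568.9, -225.8, 167.4]
eef_rot: [0.995, -0.102, -0.0, -0.0]
contact_force: [1.0, 0.4, -0.1]
opening: 31.9
t: 45.7
tool_pos: [569.4, -223.6, 148.4]
eef_rot: [0.995, -0.104, -0.0, -0.0]
contact_force: [-0.5, 0.6, -1.2]
opening: 31.5
tcp [ 569.4 -223.6  148.4] yaw -11.9 tilt [-2.e-04  1.e-04 -1.e+00] open 31.5 F [-0.5  0.6 -1.2] t 45.7
cm shift [0.03 0.11 9.39] len 9.39 rz 0.2
```

View pics/ad_wrist.png

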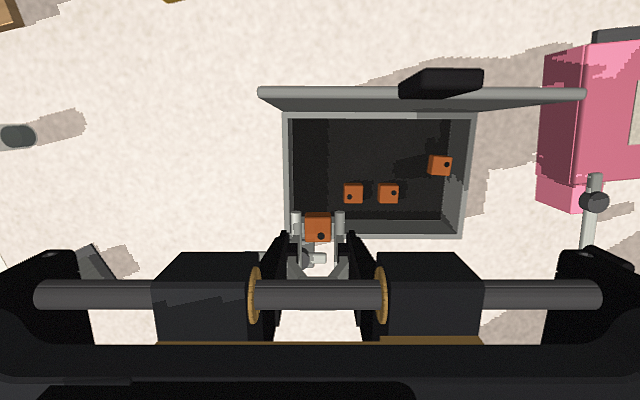

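```bash
python3 -m jog '[{"dx":0.05,"dy":0.05,"dz":2.5,"rx":0,"ry":0,"rz":0,"hand":-1},{"dx":0,"dy":0,"dz":2.5,"rx":0,"ry":0,"rz":0,"hand":-1},{"dx":0,"dy":0,"dz":2.5,"rx":0,"ry":0,"rz":0,"hand":-1},{"dx":0,"dy":0,"dz":1.9,"rx":0,"ry":0,"rz":0,"hand":-1},{"dx":0,"dy":0,"dz":0,"rx":0,"ry":0,"rz":0,"hand":-1}]'; python3 -m jog '[{"dx":0,"dy":0,"dz":0,"rx":0,"ry":0,"rz":0,"hand":-1},{"dx":0,"dy":0,"dz":0,"rx":0,"ry":0,"rz":0,"hand":-1},{"dx":0,"dy":0,"dz":0,"rx":0,"ry":0,"rz":0,"hand":-1}]' 7; python3 -m jog '[{"dx":0,"dy":0,"dz":-3,"rx":0,"ry":0,"rz":0,"hand":-1},{"dx":0,"dy":0,"dz":-4,"rx":0,"ry":0,"rz":0,"hand":-1},{"dx":0,"dy":0,"dz":-4,"rx":0,"ry":0,"rz":0,"hand":-1},{"dx":0,"dy":0,"dz":-2,"rx":0,"ry":0,"rz":0,"hand":-1},{"dx":0,"dy":0,"dz":0,"rx":0,"ry":0,"rz":0,"hand":-1}]';python3 -c "
from h import *
todo(527.5,59.5,140,14)
p=shot('wrist'); save(p,'ae_wrist')"
```

```text
t: 46.38
tool_pos: [569.6, -224.1, 53.8]
eef_rot: [0.995, -0.104, -0.001, -0.0]
contact_force: [-0.4, 1.4, -0.8]
opening: 31.9
t: 46.75
tool_pos: [570.0, -224.8, 55.0]
eef_rot: [0.994, -0.105, 0.001, 0.0]
contact_force: [0.1, -0.3, -0.2]
opening: 35.7
t: 47.38
tool_pos: [570.1, -225.0, 185.8]
eef_rot: [0.994, -0.105, 0.001, 0.001]
contact_force: [0.1, 0.5, -0.8]
opening: 36.2
tcp [ 570.1 -225.   185.8] yaw -12.04 tilt [ 0.0028 -0.0015 -1.    ] open 36.2 F [ 0.1  0.5 -0.8] t 47.38
cm shift [-10.12 -26.94   4.53] len 29.13 rz -26.04
```

View pics/ae_wrist.png

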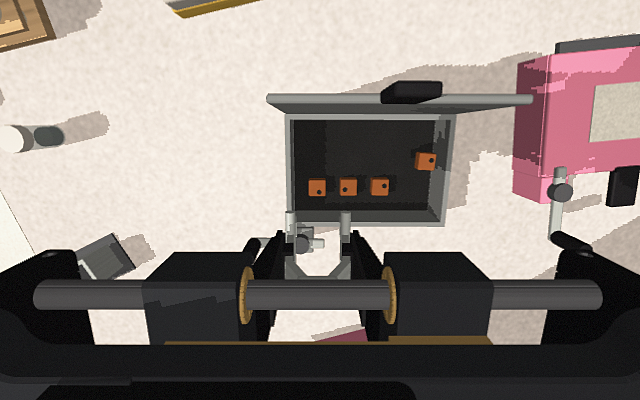

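All four blocks are on the case floor: (317,188), (348,187), (379,186), (425,161). Now return the tongs.

```bash
python3 -m jog '[{"dx":-2.02,"dy":-5.39,"dz":0,"rx":0,"ry":0,"rz":0,"hand":-1},{"dx":-2.02,"dy":-5.39,"dz":0,"rx":0,"ry":0,"rz":0,"hand":-1},{"dx":-2.02,"dy":-5.39,"dz":0,"rx":0,"ry":0,"rz":0,"hand":-1},{"dx":-2.02,"dy":-5.39,"dz":0,"rx":0,"ry":0,"rz":0,"hand":-1},{"dx":-2.02,"dy":-5.39,"dz":0,"rx":0,"ry":0,"rz":0,"hand":-1},{"dx":0,"dy":0,"dz":1,"rx":0,"ry":0,"rz":-8.7,"hand":-1},{"dx":0,"dy":0,"dz":1,"rx":0,"ry":0,"rz":-8.7,"hand":-1},{"dx":0,"dy":0,"dz":1,"rx":0,"ry":0,"rz":-8.6,"hand":-1},{"dx":0,"dy":0,"dz":0,"rx":0,"ry":0,"rz":0,"hand":-1},{"dx":0,"dy":0,"dz":0,"rx":0,"ry":0,"rz":0,"hand":-1}]';python3 -c "
from h import *
todo(527.4,59.5,110,14)
p=shot('wrist'); save(p,'af_wrist',(80,300,200,440),3)
p=shot('side'); save(p,'af_side',(160,310,240,400),4)"
```

```text
t: 48.68
tool_pos: [527.0, 59.8, 153.9]
eef_rot: [0.993, 0.12, -0.0, -0.0]
contact_force: [1.0, 0.3, -0.9]
opening: 35.8
tcp [527.   59.8 153.9] yaw 13.76 tilt [-7.e-04 -1.e-04 -1.e+00] open 35.8 F [ 1.   0.3 -0.9] t 48.67
cm shift [0.03 0.04 4.39] len 4.39 rz -0.24
```

View pics/af_wrist.png

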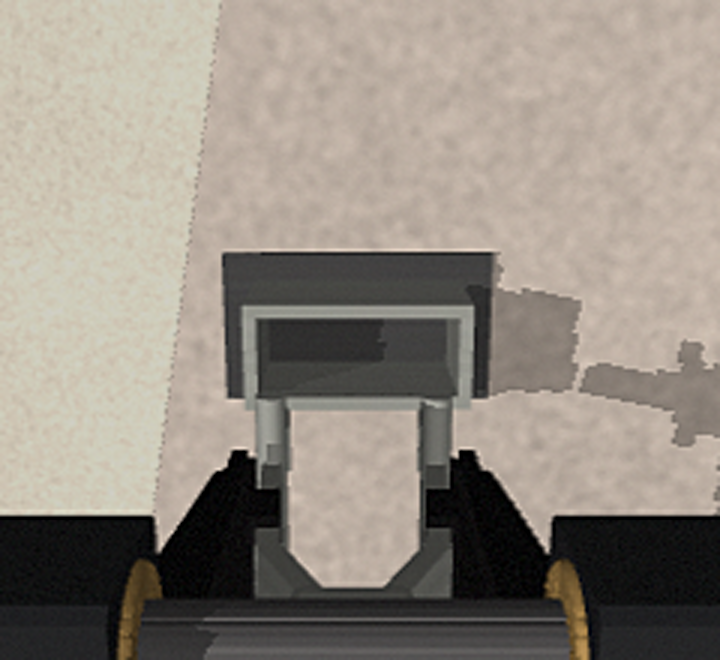

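View pics/af_side.png

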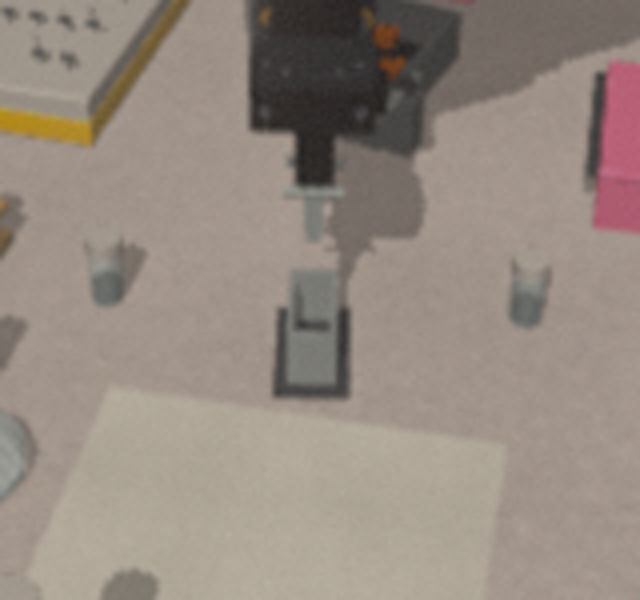

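```bash
python3 -m jog '[{"dx":0.03,"dy":0.03,"dz":2.5,"rx":0,"ry":0,"rz":-0.2,"hand":-1},{"dx":0,"dy":0,"dz":2.5,"rx":0,"ry":0,"rz":0,"hand":-1},{"dx":0,"dy":0,"dz":0.8,"rx":0,"ry":0,"rz":0,"hand":-1},{"dx":0,"dy":0,"dz":0.8,"rx":0,"ry":0,"rz":0,"hand":-1},{"dx":0,"dy":0,"dz":0.8,"rx":0,"ry":0,"rz":0,"hand":-1},{"dx":0,"dy":0,"dz":0,"rx":0,"ry":0,"rz":0,"hand":-1}]';python3 -c "
from h import *
todo(527.4,59.5,57,14)
p=shot('side'); save(p,'ag_side',(160,310,240,400),4)"
```

```text
t: 49.52
tool_pos: [527.4, 59.6, 80.1]
eef_rot: [0.992, 0.123, -0.0, 0.0]
contact_force: [0.3, 0.7, -0.4]
opening: 35.9
tcp [527.4  59.6  80.1] yaw 14.15 tilt [-3.e-04 -1.e-04 -1.e+00] open 35.9 F [ 0.3  0.7 -0.4] t 49.52
cm shift [-0.01  0.01  2.31] len 2.31 rz 0.15
```

View pics/ag_side.png

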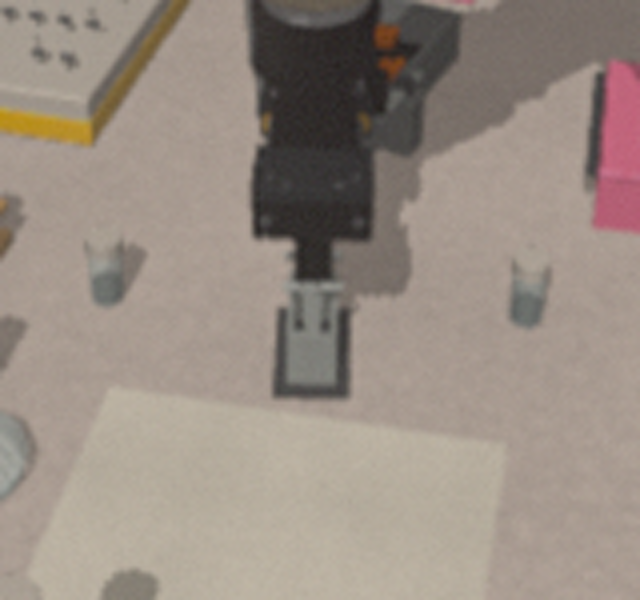

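Tips are inside the opening with no contact force. Lower the rest of the way.

```bash
python3 -m jog '[{"dx":0,"dy":0,"dz":0.8,"rx":0,"ry":0,"rz":0,"hand":-1},{"dx":0,"dy":0,"dz":0.8,"rx":0,"ry":0,"rz":0,"hand":-1},{"dx":0,"dy":0,"dz":0.5,"rx":0,"ry":0,"rz":0,"hand":-1},{"dx":0,"dy":0,"dz":0,"rx":0,"ry":0,"rz":0,"hand":-1},{"dx":0,"dy":0,"dz":0,"rx":0,"ry":0,"rz":0,"hand":-1}]'
```

```text
t: 50.2
tool_pos: [527.6, 59.7, 59.3]
eef_rot: [0.992, 0.123, 0.0, 0.0]
contact_force: [-0.7, -0.7, -0.2]
opening: 35.8
```

```bash
python3 -m jog '[{"dx":0,"dy":0,"dz":0.15,"rx":0,"ry":0,"rz":0,"hand":-1},{"dx":0,"dy":0,"dz":0,"rx":0,"ry":0,"rz":0,"hand":-1}]';python3 -m jog '[{"dx":0,"dy":0,"dz":0.1,"rx":0,"ry":0,"rz":0,"hand":-1},{"dx":0,"dy":0,"dz":0,"rx":0,"ry":0,"rz":0,"hand":-1}]'
```

```text
t: 50.45
tool_pos: [527.5, 59.7, 57.7]
eef_rot: [0.992, 0.123, 0.0, 0.0]
contact_force: [-0.3, -0.6, -0.9]
opening: 36.1
t: 50.7
tool_pos: [527.6, 59.6, 56.8]
eef_rot: [0.992, 0.123, 0.0, 0.0]
contact_force: [-0.5, -0.3, 1.8]
opening: 35.6
```

Contact has begun (1.8 N upward), so release gently, open and lift.

```bash
python3 -m jog '[{"dx":0,"dy":0,"dz":0,"rx":0,"ry":0,"rz":0,"hand":-0.1},{"dx":0,"dy":0,"dz":0,"rx":0,"ry":0,"rz":0,"hand":0.1},{"dx":0,"dy":0,"dz":0,"rx":0,"ry":0,"rz":0,"hand":0.3},{"dx":0,"dy":0,"dz":0,"rx":0,"ry":0,"rz":0,"hand":0.3},{"dx":0,"dy":0,"dz":0,"rx":0,"ry":0,"rz":0,"hand":0.3}]'; python3 -c "
from h import *
todo()
p=shot('wrist'); save(p,'ah_wrist')"
```

```text
t: 51.32
tool_pos: [527.5, 59.7, 56.7]
eef_rot: [0.992, 0.123, -0.0, 0.0]
contact_force: [0.2, 0.7, -0.2]
opening: 61.8
tcp [527.5  59.7  56.7] yaw 14.16 tilt [-1.e-04 -1.e-04 -1.e+00] open 61.8 F [ 0.2  0.7 -0.2] t 51.33
cm shift [0. 0. 0.] len 0.0 rz None
```

View pics/ah_wrist.png

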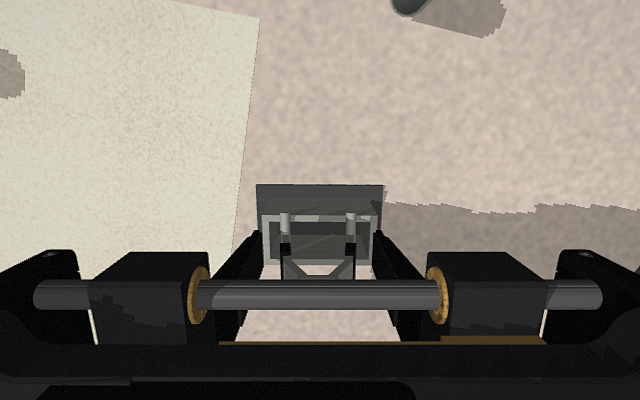

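```bash
python3 -m jog '[{"dx":0,"dy":0,"dz":-2,"rx":0,"ry":0,"rz":0,"hand":0.3},{"dx":0,"dy":0,"dz":-4,"rx":0,"ry":0,"rz":0,"hand":0.3},{"dx":0,"dy":0,"dz":-6,"rx":0,"ry":0,"rz":0,"hand":0},{"dx":0,"dy":0,"dz":-6,"rx":0,"ry":0,"rz":8.8,"hand":0},{"dx":0,"dy":0,"dz":-2,"rx":0,"ry":0,"rz":8.8,"hand":0},{"dx":0,"dy":0,"dz":0,"rx":0,"ry":0,"rz":8.8,"hand":0},{"dx":0,"dy":0,"dz":0,"rx":0,"ry":0,"rz":0,"hand":0}]'; python3 -c "
from h import *
todo(657.7,-293.9,245,-12.2)
p=shot('wrist'); save(p,'ai_wrist')
p=shot('side'); save(p,'ai_side',(120,310,240,400),4)"
```

```text
t: 52.25
tool_pos: [527.4, 59.7, 256.9]
eef_rot: [0.994, -0.106, 0.0, 0.0]
contact_force: [-0.1, -1.0, -0.4]
opening: 47.5
tcp [527.4  59.7 256.9] yaw -12.18 tilt [ 3.e-04 -1.e-04 -1.e+00] open 47.5 F [-0.1 -1.  -0.4] t 52.25
cm shift [20.2  31.81  1.19] len 37.7 rz 0.02
```

View pics/ai_wrist.png

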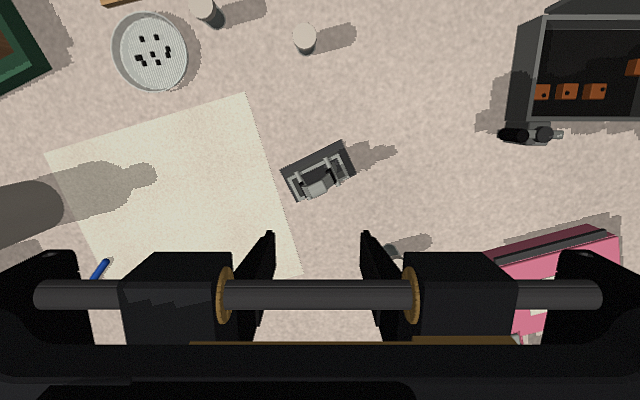

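View pics/ai_side.png

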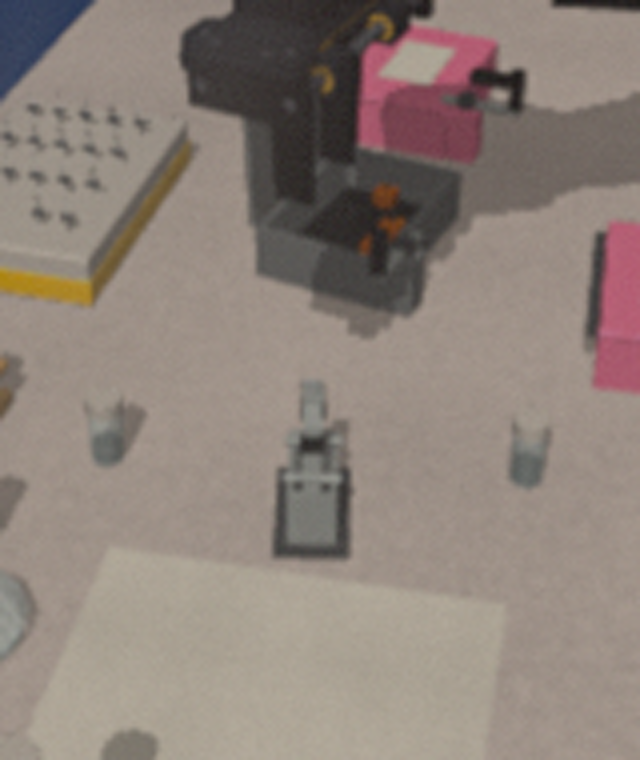

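Tongs hang upright in the stand at (318,178), paper empty. Now the lid.

```bash
python3 -m jog '[{"dx":2.9,"dy":4.55,"dz":0.1,"rx":0,"ry":0,"rz":0,"hand":0},{"dx":2.9,"dy":4.55,"dz":0.1,"rx":0,"ry":0,"rz":0,"hand":0},{"dx":2.9,"dy":4.55,"dz":0.1,"rx":0,"ry":0,"rz":0,"hand":0},{"dx":2.9,"dy":4.55,"dz":0.1,"rx":0,"ry":0,"rz":0,"hand":0},{"dx":2.9,"dy":4.55,"dz":0.1,"rx":0,"ry":0,"rz":0,"hand":0},{"dx":2.9,"dy":4.55,"dz":0.1,"rx":0,"ry":0,"rz":0,"hand":0},{"dx":2.8,"dy":4.5,"dz":0.1,"rx":0,"ry":0,"rz":0,"hand":0},{"dx":0,"dy":0,"dz":0,"rx":0,"ry":0,"rz":0,"hand":0},{"dx":0,"dy":0,"dz":0,"rx":0,"ry":0,"rz":0,"hand":0}]'; python3 -c "
from h import *
todo(657,-293.7,158,-12.2)
p=shot('wrist'); save(p,'aj_wrist')
print(ctrl.landmark_of(p,'lid_tab')[:2])
p=shot('side'); save(p,'aj_side',(60,210,240,400),4)"
```

```text
t: 53.48
tool_pos: [657.2, -293.6, 248.9]
eef_rot: [0.994, -0.106, -0.001, -0.0]
contact_force: [0.0, 0.0, -0.1]
opening: 47.4
tcp [ 657.2 -293.6  248.9] yaw -12.15 tilt [-1.3e-03  8.0e-04 -1.0e+00] open 47.4 F [ 0.   0.  -0.1] t 53.48
cm shift [-0.    0.02  9.09] len 9.09 rz 0.05
[{'pixel': [256.4, 518.9], 'conf': 0.96}, {'pixel': [231.2, 318.7], 'conf': 0.72}]
```

View pics/aj_wrist.png

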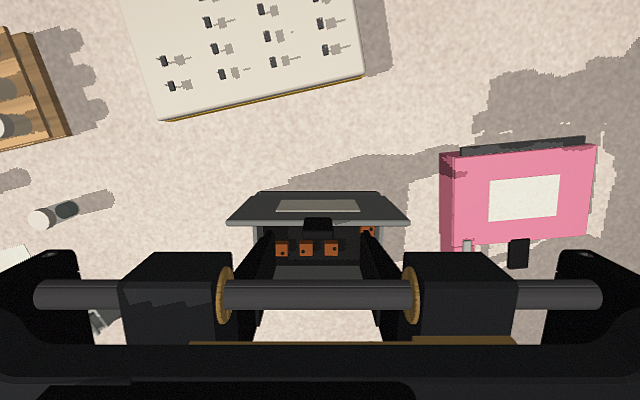

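View pics/aj_side.png

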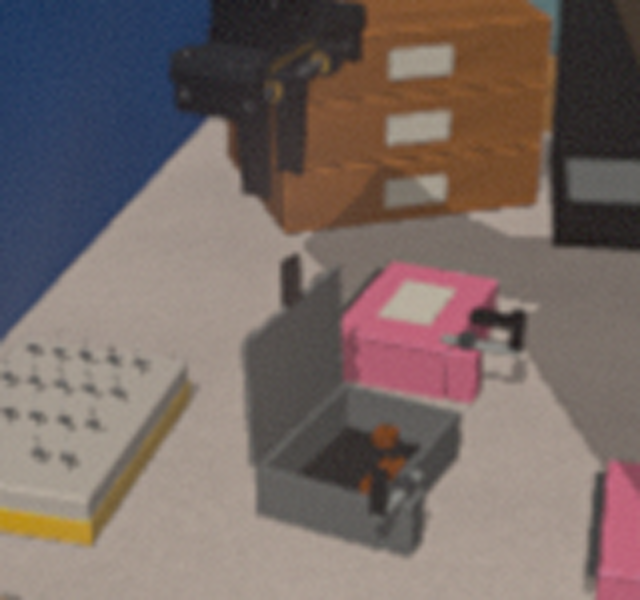

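```bash
python3 -c "
from h import *
p=shot('wrist'); print(atz(p,(231.2,318.7),177), W(55,0))
c=np.array([*W(55,0)])
for phi in(1.57,1.65,1.75):
    a=-134*np.cos(phi)+3*np.sin(phi); z=45+134*np.sin(phi)+3*np.cos(phi); print(phi,W(55+a,0),z,proj(p,[*W(55+a,0),z]))"
python3 -m jog '[{"dx":0,"dy":0,"dz":3,"rx":0,"ry":0,"rz":0,"hand":0},{"dx":0,"dy":0,"dz":3,"rx":0,"ry":0,"rz":0,"hand":0},{"dx":0,"dy":0,"dz":2.7,"rx":0,"ry":0,"rz":0,"hand":0},{"dx":0,"dy":0,"dz":0,"rx":0,"ry":0,"rz":0,"hand":0}]'
```

```text
[ 641.47278518 -289.60125284  177.        ] (np.float64(632.4720340689584), np.float64(-288.45717751385655))
1.57 (np.float64(635.3007278274683), np.float64(-289.06514625570316)) 179.00234649299804 [239.39463536 319.68344333]
1.65 (np.float64(645.7613466513785), np.float64(-291.31343815586973)) 178.34255114640493 [226.32489963 319.6917536 ]
1.75 (np.float64(658.7097845507703), np.float64(-294.09643489239835)) 176.3193787141591 [209.39840766 319.69243927]
t: 54.18
tool_pos: [656.9, -292.8, 161.3]
eef_rot: [0.994, -0.106, -0.002, -0.001]
contact_force: [0.8, -0.6, 1.0]
opening: 47.6
```

```bash
python3 -m jog '[{"dx":-0.8,"dy":0,"dz":0,"rx":0,"ry":0,"rz":0,"hand":0},{"dx":-0.6,"dy":0,"dz":0,"rx":0,"ry":0,"rz":0,"hand":0},{"dx":0,"dy":0,"dz":0,"rx":0,"ry":0,"rz":0,"hand":0}]'; python3 -c "
from h import *
todo()
p=shot('wrist'); save(p,'ak_wrist',(120,300,180,460),2.8)
p=shot('scene'); save(p,'ak_scene',(180,300,200,340),4)"
```

```text
t: 54.55
tool_pos: [643.6, -291.0, 164.0]
eef_rot: [0.994, -0.107, 0.001, 0.0]
contact_force: [0.3, 0.6, -0.9]
opening: 47.7
tcp [ 643.6 -291.   164. ] yaw -12.25 tilt [ 1.2e-03 -8.0e-04 -1.0e+00] open 47.7 F [ 0.3  0.6 -0.9] t 54.55
cm shift [0. 0. 0.] len 0.0 rz None
```

View pics/ak_wrist.png

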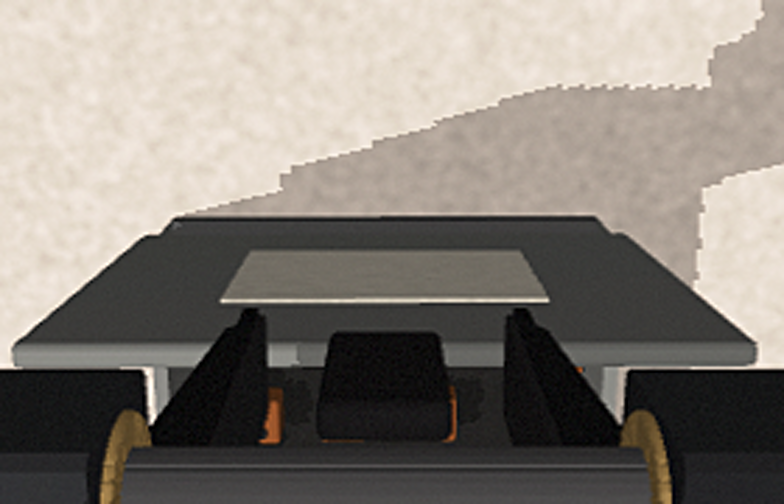

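View pics/ak_scene.png

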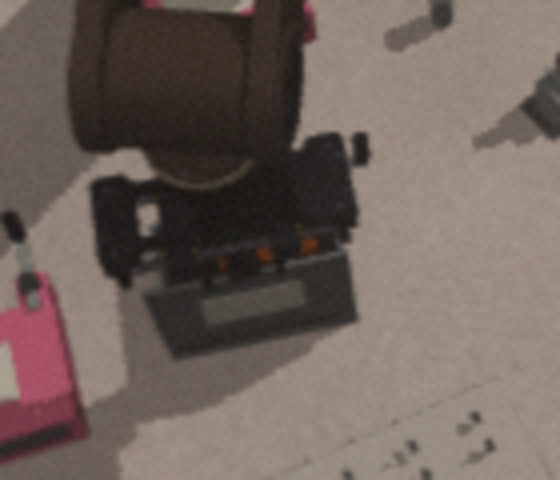

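```bash
python3 -c "
from h import *
p=shot('wrist')
# image rows: lid front edge outer-top line ~ crop row 343->  ; tab end far edge crop row 385, near edge 438
print('meas lid edge rows',120+343/2.8,120+366/2.8,'tab end rows',120+387/2.8,120+438/2.8)
def pt(phi,r,h):
    x=-r*np.cos(phi)+h*np.sin(phi); z=45+r*np.sin(phi)+h*np.cos(phi); return proj(p,[*W(55+x,0),z])[0]
for phi in np.arange(1.45,1.78,.04): print(round(phi,2),[round(pt(phi,r,h),1) for r,h in((110,6),(110,0),(146,7),(146,-1))])"
```

```text
meas lid edge rows 242.5 250.71428571428572 tab end rows 258.2142857142857 276.42857142857144
1.45 [np.float64(272.6), np.float64(280.9), np.float64(312.3), np.float64(324.9)]
1.49 [np.float64(266.0), np.float64(274.7), np.float64(302.3), np.float64(315.7)]
1.53 [np.float64(259.3), np.float64(268.3), np.float64(291.8), np.float64(305.9)]
1.57 [np.float64(252.3), np.float64(261.6), np.float64(280.8), np.float64(295.6)]
1.61 [np.float64(245.2), np.float64(254.8), np.float64(269.5), np.float64(284.8)]
1.65 [np.float64(237.9), np.float64(247.7), np.float64(257.8), np.float64(273.6)]
1.69 [np.float64(230.5), np.float64(240.5), np.float64(245.8), np.float64(262.0)]
1.73 [np.float64(223.1), np.float64(233.2), np.float64(233.6), np.float64(250.2)]
1.77 [np.float64(215.5), np.float64(225.7), np.float64(221.3), np.float64(238.1)]
```

```bash
python3 -m jog '[{"dx":0.1,"dy":0,"dz":0.3,"rx":0,"ry":0,"rz":0,"hand":0},{"dx":0,"dy":0,"dz":0,"rx":0,"ry":0,"rz":0,"hand":-1},{"dx":0,"dy":0,"dz":0,"rx":0,"ry":0,"rz":0,"hand":-1},{"dx":0,"dy":0,"dz":0,"rx":0,"ry":0,"rz":0,"hand":-1},{"dx":0,"dy":0,"dz":0,"rx":0,"ry":0,"rz":0,"hand":-1},{"dx":0,"dy":0,"dz":0,"rx":0,"ry":0,"rz":0,"hand":-1}]' 18
```

```text
t: 55.45
tool_pos: [644.8, -291.1, 159.7]
eef_rot: [0.994, -0.107, 0.0, -0.0]
contact_force: [-0.2, 0.8, -0.6]
opening: 23.6
```

```bash
python3 -m jog '[{"dx":-1.88,"dy":0,"dz":-0.04,"rx":0,"ry":0,"rz":0,"hand":-1},{"dx":-1.86,"dy":0,"dz":0.22,"rx":0,"ry":0,"rz":0,"hand":-1},{"dx":-1.81,"dy":0,"dz":0.48,"rx":0,"ry":0,"rz":0,"hand":-1},{"dx":0,"dy":0,"dz":0,"rx":0,"ry":0,"rz":0,"hand":-1}]'; python3 -m jog '[{"dx":-1.73,"dy":0,"dz":0.73,"rx":0,"ry":0,"rz":0,"hand":-1},{"dx":-1.61,"dy":0,"dz":0.96,"rx":0,"ry":0,"rz":0,"hand":-1},{"dx":-1.46,"dy":0,"dz":1.18,"rx":0,"ry":0,"rz":0,"hand":-1},{"dx":0,"dy":0,"dz":0,"rx":0,"ry":0,"rz":0,"hand":-1}]'
```

```text
t: 55.95
tool_pos: [589.8, -279.3, 153.6]
eef_rot: [0.994, -0.107, -0.0, -0.0]
contact_force: [-3.2, 0.6, 4.3]
opening: 23.6
t: 56.45
tool_pos: [543.0, -269.2, 124.3]
eef_rot: [0.994, -0.107, -0.001, -0.0]
contact_force: [-5.7, 1.4, 4.3]
opening: 24.0
```

```bash
python3 -m jog '[{"dx":-1.28,"dy":0,"dz":1.37,"rx":0,"ry":0,"rz":0,"hand":-1},{"dx":-1.08,"dy":0,"dz":1.53,"rx":0,"ry":0,"rz":0,"hand":-1},{"dx":-0.85,"dy":0,"dz":1.67,"rx":0,"ry":0,"rz":0,"hand":-1},{"dx":-0.61,"dy":0,"dz":1.77,"rx":0,"ry":0,"rz":0,"hand":-1},{"dx":0,"dy":0,"dz":0,"rx":0,"ry":0,"rz":0,"hand":-1}]'; python3 -m jog '[{"dx":-0.33,"dy":0,"dz":1.58,"rx":0,"ry":0,"rz":0,"hand":-1},{"dx":-0.11,"dy":0,"dz":1.0,"rx":0,"ry":0,"rz":0,"hand":-1},{"dx":0,"dy":0,"dz":0.4,"rx":0,"ry":0,"rz":0,"hand":-1},{"dx":0,"dy":0,"dz":0,"rx":0,"ry":0,"rz":0,"hand":-1}]'; python3 -c "
from h import *
todo()"
```

```text
t: 57.08
tool_pos: [506.3, -261.2, 60.3]
eef_rot: [0.994, -0.107, -0.001, -0.0]
contact_force: [-3.6, -0.1, -0.7]
opening: 23.6
t: 57.58
tool_pos: [502.1, -260.3, 31.2]
eef_rot: [0.994, -0.107, -0.001, -0.0]
contact_force: [-4.8, -1.5, -0.1]
opening: 23.8
tcp [ 502.1 -260.3   31.2] yaw -12.24 tilt [-1.1e-03  4.0e-04 -1.0e+00] open 23.8 F [-4.8 -1.5 -0.1] t 57.58
cm shift [0. 0. 0.] len 0.0 rz None
```

```bash
python3 -m jog '[{"dx":0,"dy":0,"dz":0.15,"rx":0,"ry":0,"rz":0,"hand":-1},{"dx":0,"dy":0,"dz":0,"rx":0,"ry":0,"rz":0,"hand":-1}]'; python3 -m jog '[{"dx":0,"dy":0,"dz":0.1,"rx":0,"ry":0,"rz":0,"hand":-1},{"dx":0,"dy":0,"dz":0,"rx":0,"ry":0,"rz":0,"hand":-1}]'
```

```text
t: 57.82
tool_pos: [502.1, -260.3, 30.0]
eef_rot: [0.994, -0.107, -0.001, -0.0]
contact_force: [-6.2, -0.3, 0.8]
opening: 23.8
t: 58.08
tool_pos: [502.0, -260.3, 29.1]
eef_rot: [0.994, -0.107, -0.001, -0.0]
contact_force: [-6.7, -0.2, 1.0]
opening: 23.7
```

```bash
for i in 1 ; do python3 -m jog '[{"dx":0,"dy":0,"dz":0.1,"rx":0,"ry":0,"rz":0,"hand":-1},{"dx":0,"dy":0,"dz":0,"rx":0,"ry":0,"rz":0,"hand":-1}]'; done; python3 -m jog '[{"dx":0,"dy":0,"dz":0.1,"rx":0,"ry":0,"rz":0,"hand":-1},{"dx":0,"dy":0,"dz":0,"rx":0,"ry":0,"rz":0,"hand":-1}]'; python3 -c "
from h import *
p=shot('wrist'); save(p,'al_wrist')
p=shot('side'); save(p,'al_side',(120,240,280,400),5)"
```

```text
t: 58.32
tool_pos: [502.0, -260.3, 28.1]
eef_rot: [0.994, -0.107, -0.001, -0.0]
contact_force: [-6.9, -0.7, 1.7]
opening: 23.9
t: 58.58
tool_pos: [502.0, -260.3, 27.1]
eef_rot: [0.994, -0.107, -0.001, -0.0]
contact_force: [-6.5, -0.9, 1.3]
opening: 23.8
```

View pics/al_side.png

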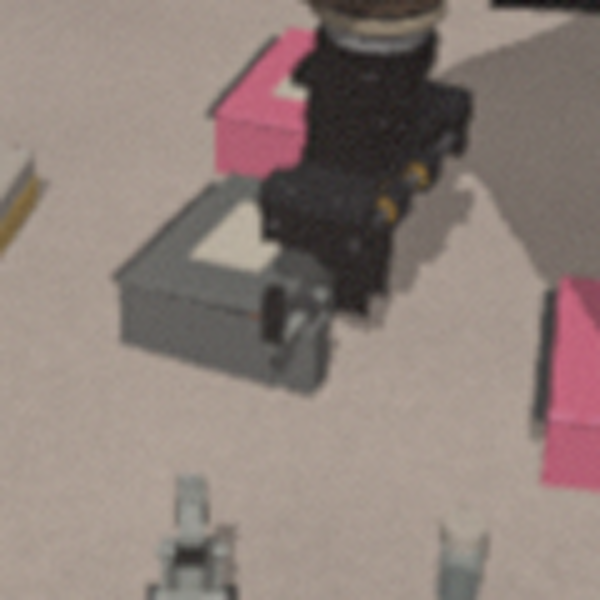

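View pics/al_wrist.png

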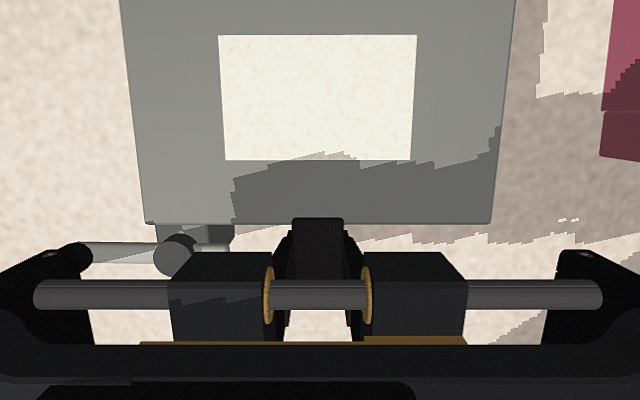

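```bash
python3 -m jog '[{"dx":0,"dy":0,"dz":0.15,"rx":0,"ry":0,"rz":0,"hand":-1},{"dx":0,"dy":0,"dz":0,"rx":0,"ry":0,"rz":0,"hand":-1}]';python3 -m jog '[{"dx":-0.1,"dy":0,"dz":0.15,"rx":0,"ry":0,"rz":0,"hand":-1},{"dx":0,"dy":0,"dz":0,"rx":0,"ry":0,"rz":0,"hand":-1}]'; python3 -m jog '[{"dx":-0.1,"dy":0,"dz":0.15,"rx":0,"ry":0,"rz":0,"hand":-1},{"dx":0,"dy":0,"dz":0,"rx":0,"ry":0,"rz":0,"hand":-1}]'
```

```text
t: 58.92
tool_pos: [502.0, -260.3, 25.5]
eef_rot: [0.994, -0.107, -0.001, -0.0]
contact_force: [-5.9, -0.2, 1.1]
opening: 23.8
t: 59.18
tool_pos: [502.0, -260.4, 24.1]
eef_rot: [0.994, -0.107, 0.001, 0.0]
contact_force: [1.1, -1.2, 2.1]
opening: 23.9
t: 59.42
tool_pos: [501.8, -260.4, 22.7]
eef_rot: [0.994, -0.107, 0.002, 0.001]
contact_force: [6.0, 0.1, 0.4]
opening: 24.0
```

```bash
python3 -m jog '[{"dx":0,"dy":0,"dz":0,"rx":0,"ry":0,"rz":0,"hand":-0.1},{"dx":0,"dy":0,"dz":0,"rx":0,"ry":0,"rz":0,"hand":-0.1},{"dx":0,"dy":0,"dz":0,"rx":0,"ry":0,"rz":0,"hand":-0.1},{"dx":0,"dy":0,"dz":-3,"rx":0,"ry":0,"rz":0,"hand":-0.1},{"dx":0,"dy":0,"dz":-3,"rx":0,"ry":0,"rz":0,"hand":-0.1},{"dx":0,"dy":0,"dz":-2,"rx":0,"ry":0,"rz":0,"hand":-1},{"dx":0,"dy":0,"dz":0,"rx":0,"ry":0,"rz":0,"hand":-1},{"dx":0,"dy":0,"dz":0,"rx":0,"ry":0,"rz":0,"hand":-1}]'; python3 -c "
from h import *
todo()
p=shot('wrist'); save(p,'am_wrist')
p=shot('side'); save(p,'am_side',(120,240,280,400),5)"
```

```text
t: 60.42
tool_pos: [499.7, -259.6, 101.4]
eef_rot: [0.994, -0.107, -0.0, -0.0]
contact_force: [0.4, -0.3, -0.3]
opening: 18.3
tcp [ 499.7 -259.6  101.4] yaw -12.24 tilt [-8.e-04  5.e-04 -1.e+00] open 18.3 F [ 0.4 -0.3 -0.3] t 60.42
cm shift [0. 0. 0.] len 0.0 rz None
```

View pics/am_side.png

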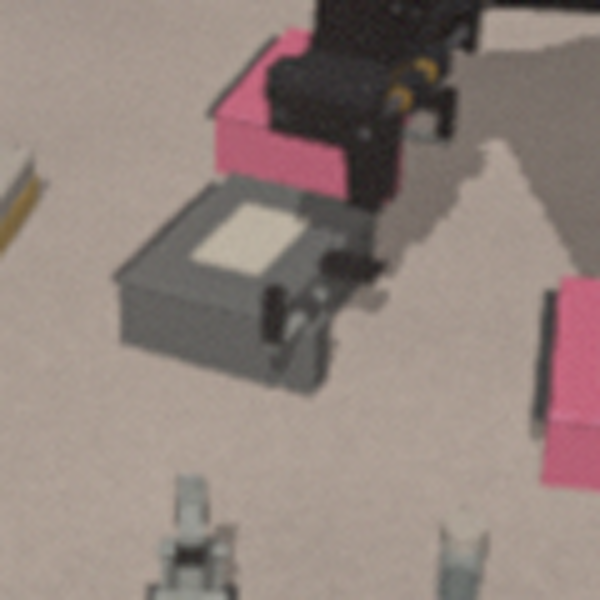

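View pics/am_wrist.png

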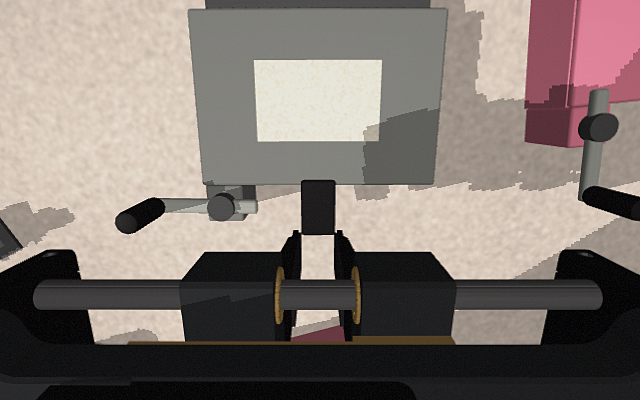

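```bash
python3 -m jog '[{"dx":1.8,"dy":0,"dz":0,"rx":0,"ry":0,"rz":0,"hand":-1},{"dx":1.8,"dy":0,"dz":1,"rx":0,"ry":0,"rz":0,"hand":-1},{"dx":0,"dy":0,"dz":2,"rx":0,"ry":0,"rz":0,"hand":-1},{"dx":0,"dy":0,"dz":1.5,"rx":0,"ry":0,"rz":0,"hand":-1},{"dx":0,"dy":0,"dz":0.3,"rx":0,"ry":0,"rz":0,"hand":-1},{"dx":0,"dy":0,"dz":0,"rx":0,"ry":0,"rz":0,"hand":-1}]'; python3 -m jog '[{"dx":0,"dy":0,"dz":0.1,"rx":0,"ry":0,"rz":0,"hand":-1},{"dx":0,"dy":0,"dz":0,"rx":0,"ry":0,"rz":0,"hand":-1}]';python3 -m jog '[{"dx":0,"dy":0,"dz":0.1,"rx":0,"ry":0,"rz":0,"hand":-1},{"dx":0,"dy":0,"dz":0,"rx":0,"ry":0,"rz":0,"hand":-1}]'
```

```text
t: 61.28
tool_pos: [535.2, -267.4, 54.0]
eef_rot: [0.994, -0.107, -0.0, -0.0]
contact_force: [-0.1, -0.2, -0.0]
opening: 0.7
t: 61.52
tool_pos: [535.3, -267.5, 53.4]
eef_rot: [0.994, -0.107, 0.0, 0.0]
contact_force: [0.7, -0.4, 0.6]
opening: 0.3
t: 61.78
tool_pos: [535.3, -267.5, 53.0]
eef_rot: [0.994, -0.107, 0.0, 0.0]
contact_force: [-1.1, 1.1, 6.8]
opening: 0.5
```

```bash
python3 -m jog '[{"dx":0,"dy":0,"dz":0.08,"rx":0,"ry":0,"rz":0,"hand":-1},{"dx":0,"dy":0,"dz":0,"rx":0,"ry":0,"rz":0,"hand":-1}]';python3 -m jog '[{"dx":0,"dy":0,"dz":0.05,"rx":0,"ry":0,"rz":0,"hand":-1},{"dx":0,"dy":0,"dz":0,"rx":0,"ry":0,"rz":0,"hand":-1}]'
```

```text
t: 62.02
tool_pos: [535.4, -267.6, 52.8]
eef_rot: [0.994, -0.107, 0.001, 0.0]
contact_force: [-4.0, 1.7, 13.0]
opening: 0.5
t: 62.28
tool_pos: [535.4, -267.6, 52.6]
eef_rot: [0.994, -0.107, 0.001, 0.0]
contact_force: [-3.2, 2.4, 17.2]
opening: 0.6
```

17 N with no further motion, so the lid is shut. Now the latch.

```bash
python3 -m jog '[{"dx":0,"dy":0,"dz":-3,"rx":0,"ry":0,"rz":0,"hand":-1},{"dx":0,"dy":0,"dz":-4,"rx":0,"ry":0,"rz":0,"hand":0},{"dx":0,"dy":0,"dz":0,"rx":0,"ry":0,"rz":0,"hand":0}]'; python3 -c "
from h import *
todo(537,-154.6,122,-12.2)"
```

```text
t: 62.65
tool_pos: [536.3, -268.1, 123.7]
eef_rot: [0.994, -0.107, 0.002, 0.001]
contact_force: [0.6, 0.1, -1.1]
opening: 15.0
tcp [ 536.3 -268.1  123.7] yaw -12.24 tilt [ 0.0044 -0.0029 -1.    ] open 15.0 F [ 0.6  0.1 -1.1] t 62.65
cm shift [ -2.34 -11.1    0.14] len 11.35 rz -0.04
```

```bash
python3 -m jog '[{"dx":-0.78,"dy":-3.7,"dz":0,"rx":0,"ry":0,"rz":0,"hand":0},{"dx":-0.78,"dy":-3.7,"dz":0,"rx":0,"ry":0,"rz":0,"hand":0},{"dx":-0.78,"dy":-3.7,"dz":0,"rx":0,"ry":0,"rz":0,"hand":0},{"dx":0,"dy":0,"dz":0,"rx":0,"ry":0,"rz":0,"hand":0},{"dx":0,"dy":0,"dz":0,"rx":0,"ry":0,"rz":0,"hand":0}]'; python3 -c "
from h import *
todo(537,-154.6,64,-12.2)
p=shot('wrist'); save(p,'an_wrist'); print(atz(p,(229,315),88))"
```

```text
t: 63.28
tool_pos: [535.9, -154.4, 120.5]
eef_rot: [0.994, -0.106, -0.0, 0.0]
contact_force: [-0.5, -0.6, -0.1]
opening: 47.7
tcp [ 535.9 -154.4  120.5] yaw -12.23 tilt [-3.e-04 -1.e-04 -1.e+00] open 47.7 F [-0.5 -0.6 -0.1] t 63.27
cm shift [0.11 0.   5.65] len 5.65 rz -0.03
[ 536.52920547 -152.17337295   88.        ]
```

View pics/an_wrist.png

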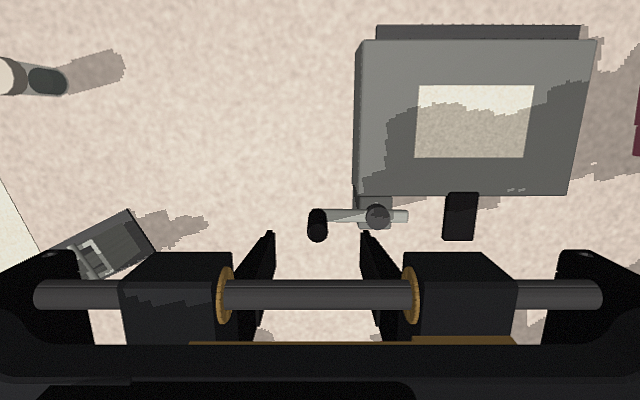

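```bash
python3 -m jog '[{"dx":0.1,"dy":0,"dz":2,"rx":0,"ry":0,"rz":0,"hand":0},{"dx":0,"dy":0,"dz":2,"rx":0,"ry":0,"rz":0,"hand":0},{"dx":0,"dy":0,"dz":1.65,"rx":0,"ry":0,"rz":0,"hand":0},{"dx":0,"dy":0,"dz":0,"rx":0,"ry":0,"rz":0,"hand":-1},{"dx":0,"dy":0,"dz":0,"rx":0,"ry":0,"rz":0,"hand":-1},{"dx":0,"dy":0,"dz":0,"rx":0,"ry":0,"rz":0,"hand":-1},{"dx":0,"dy":0,"dz":0,"rx":0,"ry":0,"rz":0,"hand":-1},{"dx":0,"dy":0,"dz":0,"rx":0,"ry":0,"rz":0,"hand":-1}]' 12; python3 -m jog '[{"dx":-0.25,"dy":0,"dz":0,"rx":0,"ry":0,"rz":0,"hand":-1},{"dx":-0.85,"dy":0.06,"dz":0,"rx":0,"ry":0,"rz":0,"hand":-1},{"dx":-0.83,"dy":0.21,"dz":0,"rx":0,"ry":0,"rz":0,"hand":-1},{"dx":-0.77,"dy":0.37,"dz":0,"rx":0,"ry":0,"rz":0,"hand":-1},{"dx":-0.68,"dy":0.51,"dz":0,"rx":0,"ry":0,"rz":0,"hand":-1},{"dx":0,"dy":0,"dz":0,"rx":0,"ry":0,"rz":0,"hand":-1}]'
```

```text
t: 64.32
tool_pos: [537.1, -154.3, 64.9]
eef_rot: [0.994, -0.107, 0.0, 0.0]
contact_force: [-1.1, 0.1, 1.9]
opening: 13.6
t: 65.08
tool_pos: [499.9, -157.9, 64.6]
eef_rot: [0.994, -0.107, -0.001, -0.0]
contact_force: [-1.3, 1.6, 8.6]
opening: 13.8
```

```bash
python3 -m jog '[{"dx":-0.58,"dy":0.63,"dz":0,"rx":0,"ry":0,"rz":0,"hand":-1},{"dx":-0.45,"dy":0.72,"dz":0,"rx":0,"ry":0,"rz":0,"hand":-1},{"dx":0,"dy":0,"dz":0,"rx":0,"ry":0,"rz":0,"hand":-1}]'; python3 -m jog '[{"dx":-0.31,"dy":0.8,"dz":0,"rx":0,"ry":0,"rz":0,"hand":-1},{"dx":-0.15,"dy":0.84,"dz":0,"rx":0,"ry":0,"rz":0,"hand":-1},{"dx":0,"dy":0,"dz":0,"rx":0,"ry":0,"rz":0,"hand":-1}]'
```

```text
t: 65.45
tool_pos: [486.0, -168.3, 64.2]
eef_rot: [0.994, -0.107, -0.002, -0.001]
contact_force: [-4.7, 4.0, 7.5]
opening: 13.8
t: 65.82
tool_pos: [478.2, -183.6, 64.0]
eef_rot: [0.994, -0.107, -0.002, -0.001]
contact_force: [-6.4, 1.5, 5.1]
opening: 14.0
```

```bash
python3 -m jog '[{"dx":0.1,"dy":0.2,"dz":0,"rx":0,"ry":0,"rz":0,"hand":-1},{"dx":0,"dy":0,"dz":0,"rx":0,"ry":0,"rz":0,"hand":-1}]'; python3 -m jog '[{"dx":0.1,"dy":0.15,"dz":0,"rx":0,"ry":0,"rz":0,"hand":-1},{"dx":0,"dy":0,"dz":0,"rx":0,"ry":0,"rz":0,"hand":-1}]'
```

```text
t: 66.08
tool_pos: [478.0, -185.1, 63.9]
eef_rot: [0.994, -0.107, -0.003, -0.001]
contact_force: [-10.6, 2.7, 8.3]
opening: 13.8
t: 66.32
tool_pos: [478.3, -186.5, 63.8]
eef_rot: [0.994, -0.107, -0.004, -0.001]
contact_force: [-11.9, 3.7, 8.2]
opening: 14.0
```

```bash
python3 -m jog '[{"dx":-0.2,"dy":0,"dz":0,"rx":0,"ry":0,"rz":0,"hand":-1},{"dx":0,"dy":0,"dz":0,"rx":0,"ry":0,"rz":0,"hand":-0.2},{"dx":0,"dy":0,"dz":0,"rx":0,"ry":0,"rz":0,"hand":-0.1},{"dx":0,"dy":0,"dz":0,"rx":0,"ry":0,"rz":0,"hand":0.05},{"dx":0,"dy":0,"dz":-2,"rx":0,"ry":0,"rz":0,"hand":0.05},{"dx":0,"dy":0,"dz":-4,"rx":0,"ry":0,"rz":0,"hand":0.05},{"dx":0,"dy":0,"dz":0,"rx":0,"ry":0,"rz":0,"hand":0.05},{"dx":0,"dy":0,"dz":0,"rx":0,"ry":0,"rz":0,"hand":0.05}]'; python3 -c "
from h import *
todo()
p=shot('wrist'); save(p,'ao_wrist',(100,260,260,440),4)
p=shot('side'); save(p,'ao_side',(120,240,280,400),5)"
```

```text
t: 67.32
tool_pos: [479.6, -187.7, 124.1]
eef_rot: [0.994, -0.107, -0.0, 0.0]
contact_force: [1.0, 0.9, 0.2]
opening: 49.7
tcp [ 479.6 -187.7  124.1] yaw -12.24 tilt [-2.e-04 -0.e+00 -1.e+00] open 49.7 F [1.  0.9 0.2] t 67.33
cm shift [0. 0. 0.] len 0.0 rz None
```

View pics/ao_wrist.png

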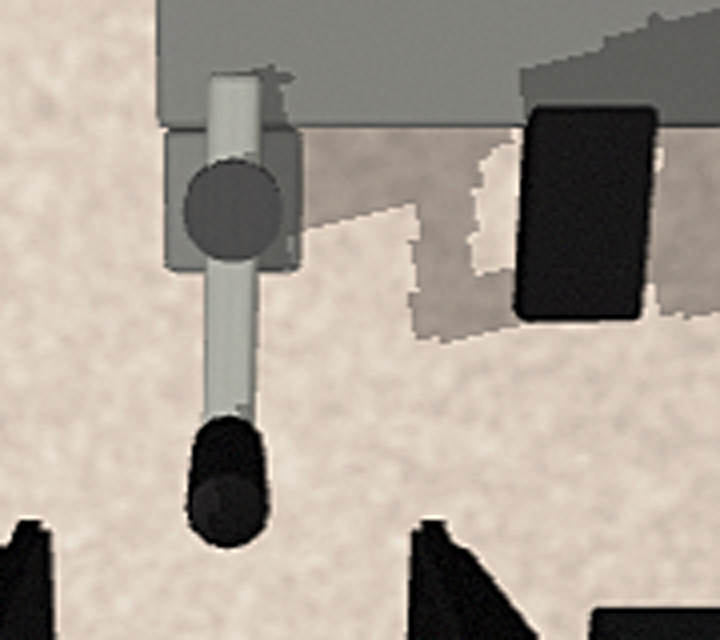

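View pics/ao_side.png

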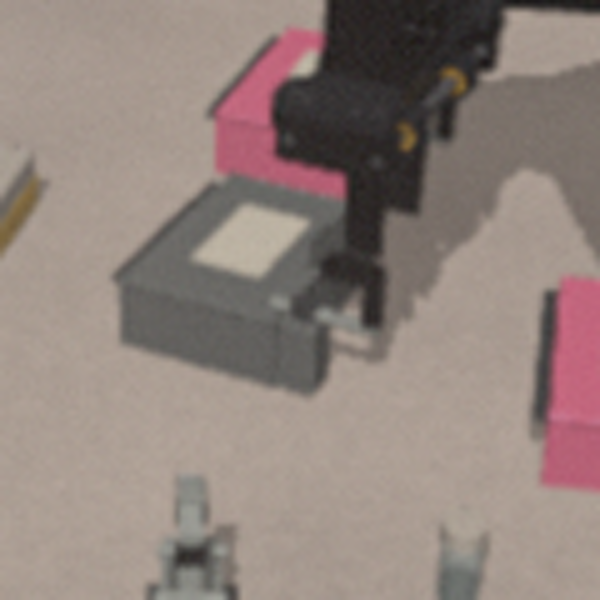

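The latch is home: lever straight, tongue over the lid edge at (235,85) in the crop. Retreat and take a last look.

```bash
python3 -m jog '[{"dx":-2,"dy":0,"dz":-5,"rx":0,"ry":0,"rz":0,"hand":0.05},{"dx":-2,"dy":0,"dz":-5,"rx":0,"ry":0,"rz":0,"hand":0.05},{"dx":0,"dy":0,"dz":0,"rx":0,"ry":0,"rz":0,"hand":0.05},{"dx":0,"dy":0,"dz":0,"rx":0,"ry":0,"rz":0,"hand":0.05}]'; python3 -c "
from h import *
todo()
p=shot('wrist'); save(p,'ap_wrist')
p=shot('side'); save(p,'ap_side',(120,400,160,420),2.8)"
```

```text
t: 67.92
tool_pos: [440.5, -179.2, 223.5]
eef_rot: [0.994, -0.107, -0.0, -0.0]
contact_force: [0.5, 0.2, -0.3]
opening: 49.8
tcp [ 440.5 -179.2  223.5] yaw -12.25 tilt [-9.e-04  5.e-04 -1.e+00] open 49.8 F [ 0.5  0.2 -0.3] t 67.92
cm shift [0. 0. 0.] len 0.0 rz None
```

View pics/ap_wrist.png

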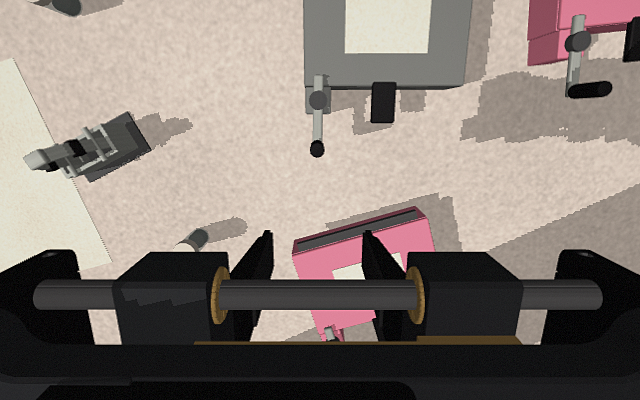

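View pics/ap_side.png

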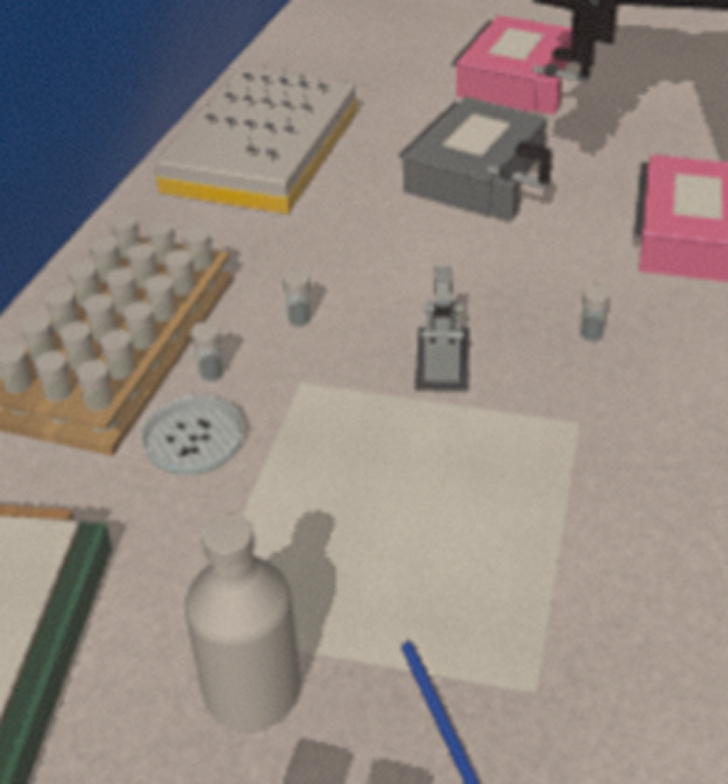

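The case is shut with its latch at home, the tongs hang in the stand, the paper is empty, and the vials, dish and bottle are in place. I'm handing in.

```bash
python3 -c "
from bench import ctrl
print(ctrl.finish_job())"
```

```text
the job is handed in; nothing more can be done
None
```

I finished the whole job in about 68 s of robot time and handed it in; it gave no verdict. I swung the latch aside and raised the lid. All four amber blocks went into the grey case with the tongs, never touched by the fingers. I then hung the tongs back, shut the lid and swung the latch home.

**Last checks:**
- **Blocks:** the last wrist view before closing showed all four blocks on the case floor, and the paper is empty.
- **Tongs:** they hang upright, with their pins on the rim of the stand.
- **Lid:** it held about 17 N of downward push with almost no further motion, so it is shut.
- **Latch:** it is home to within about 0.05 rad by eye, with its tongue over the lid edge.
- **Other things:** the vials, dish and bottle look unmoved.

**What disagreed or was off:**
- **Lid angle:** the lid ended at about 1.64 rad by the wrist camera, past upright but short of the 1.74 I aimed for. The pads slipped off the tab near the end; the lid stayed open there.
- **Block moved:** the first block had shifted a few centimetres inside the case by the time I brought the second. I put this down to the announced knock.
- **Closing the lid:** lowering it by the tab gave no clear contact force, so I pressed on its top to make sure it was shut.
- **Latch force:** the wrist force reached about 15 N while closing the latch, because my path did not quite follow the knob's arc.

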